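# Seat a lens barrel in a locked V-block and hold it down

### The job

Push the V-block carriage along its rail until it is fully home against the end stop, then swing its clamp lever all the way round to lock it. After that take the lens barrel from its parking rack, lay it in the V, centred along it, and press it down with about 15 N so that it bears on both sides of the V, never hard enough to hurt the glass. Finish while you are still holding it pressed down there; do not drop the barrel and leave the other things on the table where they are.

Things in the scene. Friction and masses are not known exactly. Their poses are not given: they have to be found in the camera images.
- barrel: lens barrel: dark metal tube with black bands and glass ends, 50 mm diameter, 110 mm long, 0.3 kg (varies by a quarter). Lies level in its parking rack, its axis 55 mm above the table. Origin at its centre; its x axis runs along the tube (both ends are alike; it may be rolled about x). Grasp it across its diameter, from above
- rack: low black plastic parking rack bolted to the table, 110 x 84 mm, on which the barrel lies; two pairs of V pads at 38 mm either side of its middle along x, nothing higher than 42 mm. Origin at the middle of its underside, x along the barrel's axis. Rack and rail may be on either side of the table
- rail: aluminium rail bolted to the table, 210 mm long, 80 mm wide, top of the rail 21 mm above the table. Origin at the middle of its underside; x runs along it towards the end stop, z up. The stop is a dark steel block at the +x end, 66 mm wide, 45 mm high. The stop end points to the robot's left (+y of the world, within 0.3 rad). The carriage rides on the rail
- carriage (a joint): travel of the carriage along the rail's +x, m: 0 at the open end, 0.080 fully home against the end stop (a hard end). Drags with about 4 N and stays where it is left. The carriage is a block 90 mm long, 72 mm wide, from 22 to 44 mm above the table, with the V-block on top
- push_face (a point): middle of the carriage's rear end face (72 mm wide, 22 mm high), 33 mm above the table; axes as the rail's. Push here towards +x
- v_seat (a point): on the carriage: where the centre of the seated barrel lies, 83 mm above the table; axes as the rail's, x along the V. 90 degree aluminium V, 86 mm long, vertex 35 mm below this point; the barrel bears 18 mm below it, 18 mm to the +y and -y sides. Sides reach 70 mm above the table, 32 mm sideways. A tightly held barrel 0.5 mm off sideways may bear on one side only: feel both sides first
- lever (a joint): clamp lever's angle, rad, about a vertical axis, counter-clockwise from above: at 0 it sticks straight out sideways from the carriage (to -y of v_seat); 1.45 is its hard end, pointing along +x to the end stop: locked. Starts between 0 and 0.25; stays where it is left; turns with about 1 N at the knob. It moves with the carriage
- lever_pivot (a point): on the lever's axis, 54 mm to the -y side of the carriage's middle, 56 mm above the table (hub top 53 mm)
- lever_knob (a point): top of the lever's upright black knob, 74 mm above the table, 60 mm from the pivot. The knob is 15 mm in diameter and stands 22 mm above the lever's flat arm (arm top 51.5 mm above the table)
- bottle: bystander: amber glass bottle with a red cap, 66 mm diameter, 150 mm high, standing; origin at the centre of its underside
- short_tube: bystander: thin dark tube standing on end, 30 mm diameter, 70 mm high (not the lens barrel); origin at the centre of its underside
- driver: bystander: screwdriver, 180 mm long, lying on the table
- screw_tray: bystander: clear plastic open tray, 90 x 120 x 30 mm; origin at the centre of its underside
- lock_ring: bystander: flat dark ring, 52 mm outer diameter, 10 mm high, lying on the table; origin at the centre of its underside
- meter: bystander: grey hand-held meter lying on its back, 150 x 80 x 35 mm; origin at the centre of its underside
Things that resemble listed ones, but are neither listed nor needed, are in the scene too. Leave any purple or yellow look-alike of the barrel alone.

How it is judged:
On the way, in this order (a step that is already met when the one before it is completed fails the run):
1. the carriage is home against the end stop, the lever still open (value of joint carriage above 0.076 m and value of joint lever below 0.9 rad), for 0.1 s.
2. the lever is swung round to its end with the carriage home (value of joint carriage above 0.076 m and value of joint lever above 1.3 rad and distance between barrel and v_seat above 0.05 m), for 0.1 s.
At the end, for the whole second after the job is handed in: Carriage home within 4 mm, lever past 1.3 rad; barrel within 12 mm along the V, 2 mm sideways, +2/-3 mm in height and 0.05 rad of its seat, at rest, pressing each side of the V with over 4 N while the fingers hold or press it with over 4 N (value of joint carriage above 0.076 m and value of joint lever above 1.3 rad and x of barrel in the frame of v_seat between -0.012 and 0.012 m and y of barrel in the frame of v_seat between -0.002 and 0.002 m and z of barrel in the frame of v_seat between -0.003 and 0.002 m and angle between the x axis of barrel and the x axis of v_seat, either way round below 0.05 rad and contact force between barrel and carriage_c0 above 4 N and contact force between barrel and carriage_c1 above 4 N and contact force between the fingers and barrel above 4 N and linear speed of barrel below 0.02 m/s); the arm keeps its last pose, push and grip.
It fails at once if the barrel was pressed or dropped onto the V with more than 60 N on one side (contact force between barrel and carriage_c0 above 60 N or contact force between barrel and carriage_c1 above 60 N).
It fails at once if the barrel was dropped onto the table (height (world z) of barrel below 0.045 m).
It fails at once if another thing on the table was moved by more than 30 mm (distance of any of bottle, short_tube, driver, screw_tray, lock_ring, meter from where it was at the start of the episode above 0.03 m).
It also fails if it takes over 58 s, if anything falls off the work surface, if the arm or the gripper's body presses on something with over 40 N, if the wrist force passes 120 N, or if a joint passes its speed limit or range.

### The arm

A 6-joint arm with a two-finger parallel gripper is mounted at the origin on the work surface. World frame = base frame: x ahead of the robot, y to its left, z up, the work surface at z = 0. Lengths are in m, angles in rad, forces in N, time in s.
With the tool pointing down it reaches from about 0.375 to 0.975 m from the base axis. Payload 3.8 kg.
Tool frame: the origin (TCP) lies between the finger pads; the fingertips stand 22 mm ahead of it and the grasp point (between the pads) lies 3 mm ahead of it (bot.finger_overhang is the distance from the TCP to the fingertips, in m); x points along the fingers, y is the direction in which the jaws open and shut, and the axes are right-handed (so a half turn about x gives the same grasp; the last joint's range is limited). The gripper opens to 85 mm and grips with 20 to 120 N. Pads are 22 mm wide; open, the fingers measure 114 mm over their backs; the gripper's body (76 mm by 85 mm) begins 54 mm behind the grasp point. The pads swing forward as they close: fully open they stand 13 mm farther back than shut.
Start: joints at [-1.238, 0.264, 1.604, -0, 1.274, -0.037], TCP at [0.244, -0.629, 0.253] pointing down, gripper open.
Joint ranges: [-2.63, 2.63], [-0.94, 2.18], [0.31, 2.57], [-1.31, 4.45], [0, 2.66], [-2.55, 2.55]. Speed limits (rad/s): [2.57, 2.57, 3.14, 3.14, 3.14, 3.14].

### API

Orientations are given as a rotation vector (axis times angle).
In Python, from workcell import bot gives the robot as it stands. The module is installed in compiled form; this text tells all that it offers.
- The arm moves only by the tool arm_command, never from a script. Its argument "series" is a list that holds one entry, the list of rows, each a list of 7 numbers: the turn, a rotation vector about the tool's x, y, z in rad, then the shift along the tool's x, y, z in cm, then the opening, from 0 (shut) to 1 (fully open). In form: [[[rx, ry, rz, x, y, z, grip], ...]]. A call has 1 to 10 rows; each row shifts and turns the pose as measured when the row begins, along the tool's axes as they then stand; what a row does not reach is not made up. A row lasts 1/10 s, in which the tool goes at most 50 mm and 8.59 degrees, less where a joint would pass 70% of its speed; a pose out of reach is approached as far as the arm can. A call is refused whole if a number of a shift passes 5 or a number of a turn 0.15, either way. A call with a gripper value outside its range is refused whole. The fingers move at their own pace and stop on an object; "newtons" is the grip in N (left out, the last holds). Time passes only in rows, so rows that do not move let the fingers close. It gives the time, the measured TCP pose, the force and the opening at its end, in the units of the state.
- bot.read_state(): the state, without advancing time (a new reading comes with each control period).
- bot.read_camera(name): name is "scene" or "side" or "wrist"; returns (picture, depth): 420x560x3 uint8, blue, green, red; 420x560 float32, m along the optical axis (not along the pixel's ray), 0 where there is no reading.
- bot.camera_info(name): a dict with "K" (3x3 intrinsics, pixels), "extrinsics" (4x4, takes a point from camera to world coordinates). Camera axes: x right, y down, z forward; pixel columns grow to the right and rows downward; lengths in m; the calibration is good to about 2 mm. The wrist camera is an equidistant fisheye: a pixel r from the principal point sees the ray r / f radians off the axis. A picture is of the moment at which its call begins: read the wrist's pose just before it. camera_info takes no time and is no camera call; for the wrist camera it gives the pose at the moment of the call.
- bot.finish_job(): hands the job in, once; it reports no verdict.
The state is a dict: "time": time; "q": joint angles; "joint_vel": joint speeds; "joint_torque": joint torques, N m; "tool_pos": TCP position; "tcp_rot": TCP orientation; "wrist_force": force on the tool from outside, world axes, zero at the start; "torque": the same for the moment, N m; "width": opening from 0.0 (shut) to 1.0 (fully open).
Only numpy, scipy, OpenCV 4.12 (cv2) and the standard library are available. Lean on these libraries where they do the work, as an engineer would, in place of code of your own. Each camera call takes 0.05 s, during which the arm holds its last target.

## Working session

There is one attempt and no reset: what is moved stays moved. The work goes in short steps, Python scripts to look and compute and a tool call to move; the robot and the scene stay as the last step left them, time stands still between calls to the robot, and variables do not carry over. Pictures are saved under pics/ and viewed, and the job is handed in when it is done.

Besides the shell and the picture viewer there is one more tool, called as name(argument=value, ...), one argument or row to a line, values as JSON. arm_command: Moves the arm, as the interface text tells. Its arguments: {"type":"object","properties":{"series":{"type":"array"},"newtons":{"type":"number"}},"required":["series"]}

```bash
mkdir -p pics; ls; python3 - <<'E'
from workcell import bot
import cv2,numpy as np
print(bot.read_state())
for n in ["scene","side","wrist"]:
    ci=bot.camera_info(n); print(n,np.round(ci["K"],2).tolist(),np.round(ci["extrinsics"],4).tolist())
    p,d=bot.read_camera(n); cv2.imwrite(f"pics/{n}0.png",p); np.savez(f"{n}0.npz",p=p,d=d,K=ci["K"],E=ci["extrinsics"]); print((d>0).mean())
print(bot.finger_overhang)
E
```

```text
pics
{'time': 0.0, 'q': array([-1.23788465e+00,  2.64772802e-01,  1.60540387e+00, -1.34070624e-05,
        1.27369266e+00, -3.69396191e-02]), 'joint_vel': array([ 2.84341094e-04, -1.71484360e-03,  9.95087582e-04,  4.94451873e-05,
       -2.01632571e-06, -1.06305644e-03]), 'joint_torque': array([ 1.31286055e-03, -5.15103436e+01, -3.67313540e+01, -3.24504290e-04,
        1.27780612e-02,  1.51359143e-05]), 'tool_pos': array([ 0.24373923, -0.62871247,  0.2519326 ]), 'tcp_rot': array([ 2.02000742,  0.38025176, -2.02072345]), 'wrist_force': array([ 0.06335833, -0.25125953,  0.49206339]), 'torque': array([ 0.0168186 , -0.02512513,  0.07758757]), 'width': 0.9995868523320279}
scene [[410.58, 0.0, 279.37], [0.0, 410.58, 207.15], [0.0, 0.0, 1.0]] [[0.7901, 0.4838, -0.3764, 0.944], [0.613, -0.6223, 0.4868, -0.5328], [0.0013, -0.6154, -0.7882, 0.9103], [0.0, 0.0, 0.0, 1.0]]
0.9958545918367347
side [[455.53, 0.0, 282.22], [0.0, 455.53, 211.08], [0.0, 0.0, 1.0]] [[-0.992, -0.0557, 0.1136, 0.3984], [-0.1251, 0.5687, -0.813, 1.2493], [-0.0194, -0.8207, -0.571, 0.9812], [0.0, 0.0, 0.0, 1.0]]
0.9934438775510204
wrist [[325.19, 0.0, 283.09], [0.0, 325.19, 206.77], [0.0, 0.0, 1.0]] [[0.3623, -0.9002, -0.2417, 0.3058], [-0.9321, -0.3504, -0.0921, -0.6058], [-0.0018, 0.2586, -0.966, 0.373], [0.0, 0.0, 0.0, 1.0]]
0.9736734693877551
0.022
```

View pics/scene0.png

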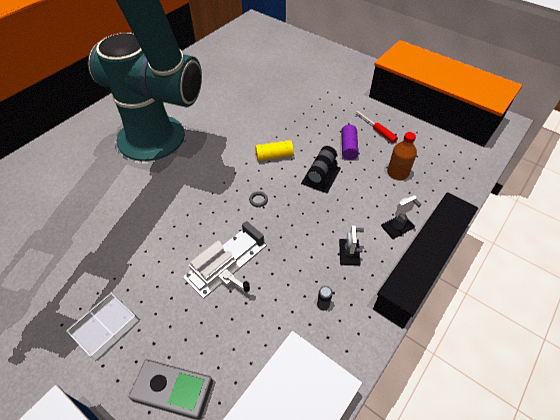

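View pics/side0.png

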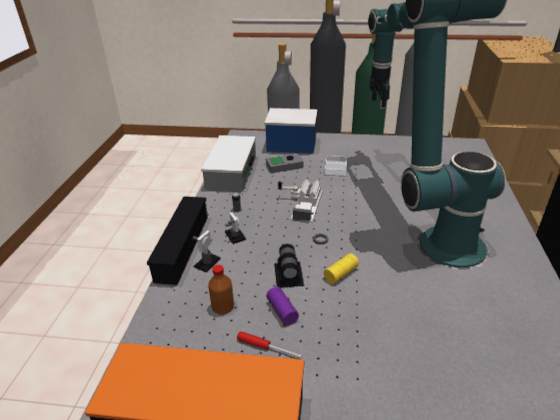

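View pics/wrist0.png

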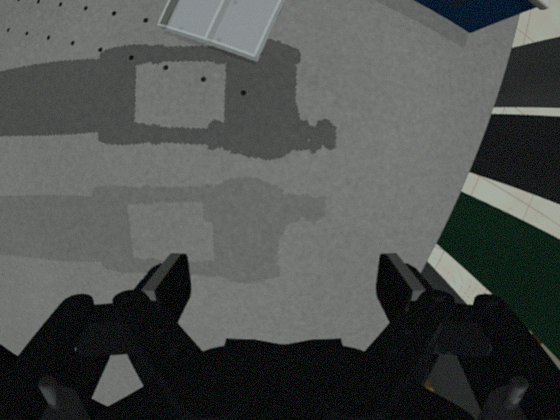

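The scene view shows the carriage and rail at about (226,262), with the knob at (246,287) and the stop at (253,233).

Things that could be taken for the barrel:
- dark banded tube on the black rack, (322,167)
- yellow tube, (274,151)
- purple tube, (349,142)
- short standing tube, (325,298)

By the description I choose (322,167). I'll check it in a close crop and measure.

```bash
cat > h.py <<'E'
import numpy as np,cv2
def cloud(n):
    z=np.load(n+"0.npz"); d=z["d"];K=z["K"];E=z["E"]
    v,u=np.mgrid[0:420,0:560]
    c=np.stack([(u-K[0,2])/K[0,0]*d,(v-K[1,2])/K[1,1]*d,d],-1)
    return z["p"],c@E[:3,:3].T+E[:3,3],d
E
python3 - <<'E'
from h import *
for n,(a,b,c,e) in {"scene":(170,130,350,310),"side":(220,160,380,300)}.items():
    p,P,d=cloud(n)
    cr=cv2.resize(p[b:e,a:c],None,fx=4,fy=4,interpolation=cv2.INTER_CUBIC); cr=cr[:600,:800] if cr.shape[0]>600 and False else cv2.resize(cr,(600*cr.shape[1]//cr.shape[0],600)); cv2.imwrite(f"pics/{n}_crop.png",cr)
    for (u,v) in ([(322,167),(210,262),(246,287),(253,233),(225,150)] if n=="scene" else [(289,265),(313,190),(281,186),(302,213)]):
        print(n,u,v,np.round(P[v,u],4))
    # table level
    m=(P[...,0]>.4)&(P[...,0]<.8)&(abs(P[...,1])<.3)&(abs(P[...,2])<.015)
    print("table z",np.median(P[m][:,2]))
    for nm,h in [("top",1)]:
        x,y,z=[P[...,i] for i in range(3)]
        pass
E
```

```text
scene 322 167 [0.5516 0.169  0.0745]
scene 210 262 [ 0.5035 -0.236   0.0491]
scene 246 287 [ 0.6232 -0.2404  0.0699]
scene 253 233 [ 0.5285 -0.1053  0.0442]
scene 225 150 [ 0.2313  0.1068 -0.0029]
table z -0.00024487363819236663
side 289 265 [0.5228 0.2417 0.0802]
side 313 190 [ 0.4823 -0.1974  0.0693]
side 281 186 [ 0.6072 -0.2274  0.0612]
side 302 213 [ 0.514  -0.0921  0.0355]
table z -0.00037648142243140725
```

View pics/scene_crop.png

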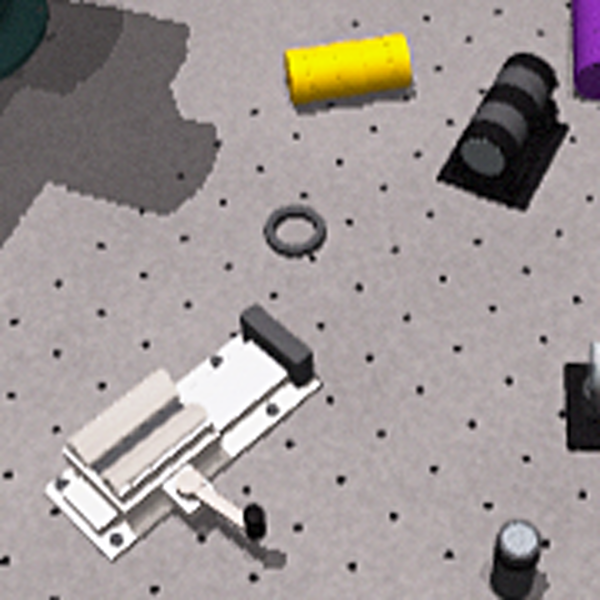

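View pics/side_crop.png

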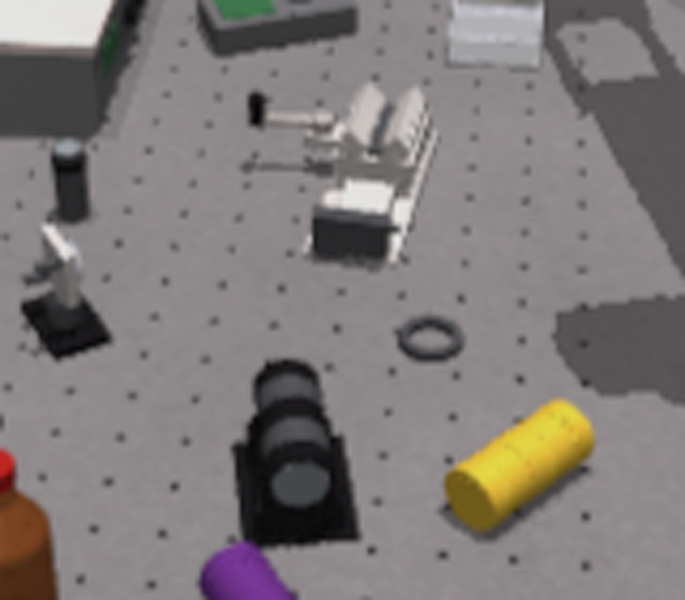

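The crop confirms the choice. The banded dark tube with glass ends lies on the black rack, and the rail carries a V-block with an open lever and a dark stop. Next I'll measure both poses from the clouds.

```bash
python3 - <<'E'
from h import *
A=[];S=[]
for n in ["scene","side"]:
    p,P,d=cloud(n); 
    for nm,c,r,zlo,zhi in [("barrel",(.55,.19),.09,.045,.09),("rail",(.50,-.2),.16,.012,.1)]:
        m=(np.hypot(P[...,0]-c[0],P[...,1]-c[1])<r)&(P[...,2]>zlo)&(P[...,2]<zhi)
        Q=P[m]; col=p[m]
        mu=Q[:,:2].mean(0); 
        rect=cv2.minAreaRect(Q[:,:2].astype(np.float32))
        print(n,nm,len(Q),np.round(mu,4),"rect",rect)
        np.savez(f"{n}_{nm}.npz",Q=Q,col=col)
    # top-down height map
E
python3 - <<'E'
import sys; sys.path.insert(0,'.')
from h import *
# top-down render at 1mm*? of rail zone
for n in ["scene","side"]:
    p,P,d=cloud(n)
    K=2 # px per mm... 
    x0,x1,y0,y1=.36,.70,-.36,.30
    im=np.zeros((int((x1-x0)*1000),int((y1-y0)*1000),3),np.uint8)
    # dense: upsample
    Pu=cv2.resize(P.astype(np.float32),None,fx=4,fy=4,interpolation=cv2.INTER_LINEAR);pu=cv2.resize(p,None,fx=4,fy=4)
    i=((Pu[...,0]-x0)*1000).astype(int);j=((y1-Pu[...,1])*1000).astype(int)
    ok=(i>=0)&(i<im.shape[0])&(j>=0)&(j<im.shape[1])&(Pu[...,2]<.12)
    o=np.argsort(Pu[...,2][ok]); im[i[ok][o],j[ok][o]]=pu[ok][o]
    cv2.imwrite(f"pics/top_{n}.png",im[::-1])
E
```

```text
scene barrel 595 [0.5422 0.1843] rect ((0.5376648902893066, 0.19397898018360138), (0.04875464364886284, 0.1160104051232338), 11.076401710510254)
scene rail 2318 [ 0.5224 -0.2073] rect ((0.55162513256073, -0.19573159515857697), (0.206610769033432, 0.15620455145835876), 83.98263549804688)
side barrel 486 [0.5292 0.209 ] rect ((0.5306872129440308, 0.1965189129114151), (0.04834245517849922, 0.11562562733888626), 12.324077606201172)
side rail 785 [ 0.5143 -0.1815] rect ((0.5153253078460693, -0.17222070693969727), (0.1660902351140976, 0.19250309467315674), 16.98409080505371)
```

View pics/top_scene.png

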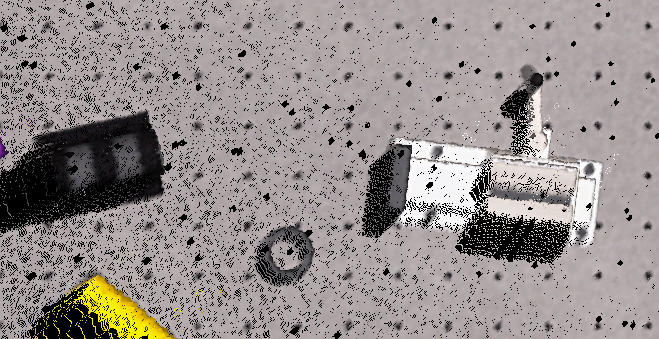

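View pics/top_side.png

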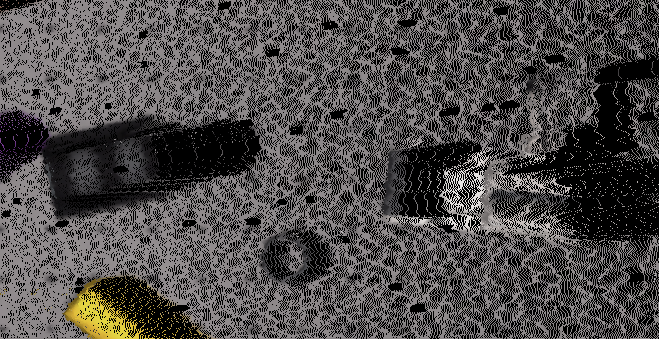

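```bash
python3 - <<'E'
from h import *
for n in ["scene","side"]:
    p,P,d=cloud(n)
    m=(np.hypot(P[...,0]-.5,P[...,1]+.2)<.17)
    g=p.min(-1)
    def show(nm,mm):
        lab=cv2.connectedComponentsWithStats(mm.astype(np.uint8))
        Q=P[mm]; 
        r=cv2.minAreaRect(Q[:,:2].astype(np.float32)); print(n,nm,len(Q),"c",np.round(r[0],4),"sz",np.round(r[1],4),"a",round(r[2],2),"zmed",np.round(np.median(Q[:,2]),4))
    show("plate",m&(P[...,2]>.012)&(P[...,2]<.026)&(g>130))
    show("white all",m&(P[...,2]>.010)&(P[...,2]<.048)&(g>130))
    show("Vtop",m&(P[...,2]>.064)&(P[...,2]<.075)&(g>110))
    show("knob",m&(P[...,2]>.055)&(p.max(-1)<70)&(P[...,0]>.56))
    show("stoptop",m&(P[...,2]>.040)&(P[...,2]<.05)&(p.max(-1)<110)&(P[...,1]>-.14))
    mm=m&(P[...,2]>.064)&(P[...,2]<.075)&(g>110); Q=P[mm]
    c=np.linalg.eigh(np.cov(Q[:,:2].T)); print("V",Q.mean(0),c[1][:,1])
E
```

```text
scene plate 536 c [ 0.5107 -0.193 ] sz [0.2027 0.0749] a 83.07 zmed 0.0205
scene white all 781 c [ 0.531  -0.1969] sz [0.205  0.1177] a 83.82 zmed 0.0211
scene Vtop 240 c [ 0.5068 -0.2316] sz [0.0862 0.055 ] a 82.62 zmed 0.0661
scene knob 50 c [ 0.6192 -0.2365] sz [0.0124 0.0131] a 82.93 zmed 0.0708
scene stoptop 150 c [ 0.5212 -0.0999] sz [0.0182 0.066 ] a 83.19 zmed 0.044
V [ 0.50760504 -0.23304694  0.06637547] [0.22673787 0.97395582]
side plate 96 c [ 0.5087 -0.1905] sz [0.1729 0.0843] a 80.33 zmed 0.0204
side white all 171 c [ 0.5076 -0.1753] sz [0.1415 0.1683] a 11.67 zmed 0.0219
side Vtop 54 c [ 0.4997 -0.227 ] sz [0.0856 0.0513] a 81.85 zmed 0.066
side knob 20 c [ 0.6137 -0.2333] sz [0.0117 0.0137] a 7.03 zmed 0.0668
side stoptop 66 c [ 0.5149 -0.0957] sz [0.0219 0.0663] a 85.89 zmed 0.0435
V [ 0.49936189 -0.226983    0.06667982] [0.26490974 0.96427321]
```

```bash
cat >> h.py <<'E'
from scipy.spatial.transform import Rotation as R
RC=np.array([.5085,-.193]); RY=1.449
u=np.array([np.cos(RY),np.sin(RY)]); w=np.array([-u[1],u[0]])
def rail(a,b): return RC+a*u+b*w
def plan(bot,xy,z=None,yaw=None):
    """shift in cm in present tool axes; yaw = wanted world heading of tool y (mod pi)"""
    s=bot.read_state(); M=R.from_rotvec(s["tcp_rot"]).as_matrix()
    t=np.array([xy[0],xy[1],s["tool_pos"][2] if z is None else z])
    d=M.T@(t-s["tool_pos"])*100
    cy=np.arctan2(M[1,1],M[0,1])
    print("t",round(s["time"],2),"pos",np.round(s["tool_pos"],4),"toolx",np.round(M[:,0],3),"yhead",round(cy,3),"q",np.round(s["q"],2),"F",np.round(s["wrist_force"],2),"w",round(s["width"],3))
    print("shift cm",np.round(d,2))
    if yaw is not None:
        e=(yaw-cy+np.pi/2)%np.pi-np.pi/2; print("turn about tool x:",round(-e,3))
    # levelling turn: bring tool x to -z
    ax=np.cross(M[:,0],[0,0,-1.]); print("level turn (tool axes)",np.round(M.T@ax,3))
E
python3 - <<'E'
from h import *; from workcell import bot
plan(bot,rail(-.13,0),.25,RY)
plan(bot,rail(-.13,0),.25,RY+np.pi/2)
M=R.from_rotvec(bot.read_state()["tcp_rot"]).as_matrix();print(M)
E
```

```text
t 0.15 pos [ 0.2438 -0.6288  0.2522] toolx [-0.001  0.002 -1.   ] yhead -1.201 q [-1.24  0.26  1.61 -0.    1.27 -0.04] F [ 0.26 -0.56  0.31] w 1.002
shift cm [  0.26 -19.61 -34.3 ]
turn about tool x: 0.492
level turn (tool axes) [ 0.    -0.     0.002]
t 0.15 pos [ 0.2438 -0.6288  0.2522] toolx [-0.001  0.002 -1.   ] yhead -1.201 q [-1.24  0.26  1.61 -0.    1.27 -0.04] F [ 0.26 -0.56  0.31] w 1.002
shift cm [  0.26 -19.61 -34.3 ]
turn about tool x: -1.079
level turn (tool axes) [ 0.    -0.     0.002]
[[-6.34352842e-04  3.61453369e-01 -9.32389972e-01]
 [ 1.76036319e-03 -9.32388311e-01 -3.61453923e-01]
 [-9.99998249e-01 -1.87063431e-03 -4.48260294e-05]]
```

arm_command(
  series=[
    [[-0.135,0,0,0,-2.2,-3.8,0],[-0.135,0,0,0,-1,-3.5,0],[-0.135,0,0,0,0,-3,0],[-0.135,0,0,0,0,0,0],[-0.135,0,0,0,0,0,0],[-0.135,0,0,0,0,0,0],[-0.135,0,0,0,0,0,0],[-0.135,0,0,0,0,0,0]],
  ],
  newtons=40,
)

```text
time: 0.95
tool_pos: [0.3228, -0.5457, 0.2478]
tcp_rot: [1.271, 1.18, -1.266]
wrist_force: [-0.7, 0.1, 0.1]
width: 0.0
```

```bash
python3 - <<'E'
from h import *; from workcell import bot
plan(bot,rail(-.13,0),.25,RY+np.pi/2)
E
```

```text
t 0.95 pos [ 0.3228 -0.5457  0.2478] toolx [-0.004  0.008 -1.   ] yhead -0.078 q [-1.08  0.2   1.7   0.    1.26 -1.  ] F [-0.69  0.14  0.12] w 0.0
shift cm [ -0.11  15.18 -23.63]
turn about tool x: 0.043
level turn (tool axes) [ 0.    -0.008  0.004]
```

arm_command(
  series=[
    [[0.04,-0.008,0.004,0,2.2,-3.4,0],[0,0,0,0,2.2,-3.4,0],[0,0,0,0,2.2,-3.4,0],[0,0,0,0,2.2,-3.4,0],[0,0,0,0,2.2,-3.4,0],[0,0,0,0,2.2,-3.4,0],[0,0,0,0,2,-3.2,0],[0,0,0,0,0,0,0]],
  ],
)

```text
time: 1.75
tool_pos: [0.5039, -0.3204, 0.2441]
tcp_rot: [1.297, 1.154, -1.299]
wrist_force: [-0.6, -0.4, -0.2]
width: 0.0
```

```bash
python3 - <<'E'
from h import *; from workcell import bot
plan(bot,rail(-.13,0),.25,RY+np.pi/2)
ci=bot.camera_info("wrist"); p,d=bot.read_camera("wrist"); cv2.imwrite("pics/wrist1.png",p)
np.savez("wrist1.npz",p=p,d=d,K=ci["K"],E=ci["extrinsics"])
E
```

```text
t 1.75 pos [ 0.5039 -0.3204  0.2441] toolx [-0.003  0.002 -1.   ] yhead -0.12 q [-0.61  0.13  1.78  0.    1.23 -0.49] F [-0.61 -0.38 -0.18] w 0.0
shift cm [-0.59 -1.1   0.29]
turn about tool x: 0.001
level turn (tool axes) [ 0.    -0.002  0.003]
```

View pics/wrist1.png

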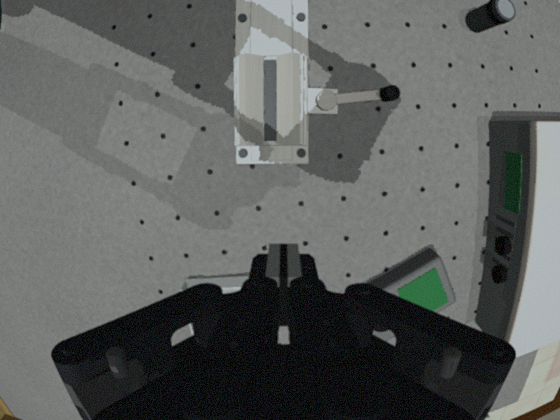

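The wrist view shows the rail end at rows 145–163 and columns 236–308. The V slit runs along column 270, the pivot is at (325,98) and the knob at (390,94). I'll cast these onto their planes.

```bash
cat >> h.py <<'E'
def ray(K,E,u,v):
    x=(u-K[0,2]);y=(v-K[1,2]);r=np.hypot(x,y);th=r/K[0,0]
    dd=np.array([np.sin(th)*x/max(r,1e-9),np.sin(th)*y/max(r,1e-9),np.cos(th)]); return E[:3,:3]@dd
def onz(K,E,u,v,z):
    g=ray(K,E,u,v); o=E[:3,3]; return (o+g*(z-o[2])/g[2])[:2]
def torail(xy): return np.array([(xy-RC)@u,(xy-RC)@w])
E
python3 - <<'E'
from h import *
z=np.load("wrist1.npz");K,E,p=z["K"],z["E"],z["p"]
cv2.imwrite("pics/w1c.png",cv2.resize(p[0:180,215:415],(800,720),interpolation=cv2.INTER_CUBIC)[:600])
for nm,a,b,zz in [("rearL",236,163,.021),("rearR",308,163,.021),("s1",242,152,.021),("s2",302,152,.021),("s3",242,17,.021),("s4",300,17,.021),("slitA",270,140,.05),("slitB",270,62,.05),("carr rear L",238,146,.044),("carr rear R",308,145,.044),("knob",390,94,.074),("pivot",325,98,.053)]:
    q=onz(K,E,a,b,zz); print(nm,np.round(q,4),"rail",np.round(torail(q)*1000,1))
E
```

```text
rearL [ 0.4569 -0.2929] rail [-105.5   39. ]
rearR [ 0.5333 -0.3023] rail [-105.5  -37.9]
s1 [ 0.465  -0.2821] rail [-93.7  32.3]
s2 [ 0.5283 -0.2899] rail [-93.8 -31.4]
s3 [ 0.4828 -0.1353] rail [54.2 32.5]
s4 [ 0.5437 -0.1436] rail [ 53.3 -28.9]
slitA [ 0.4977 -0.2718] rail [-79.5   1.2]
slitB [ 0.5069 -0.196 ] rail [-3.2  1.2]
carr rear L [ 0.4651 -0.2739] rail [-85.5  33.2]
carr rear R [ 0.5339 -0.2814] rail [-84.6 -36. ]
knob [ 0.6126 -0.239 ] rail [ -33.  -108.9]
pivot [ 0.5546 -0.2373] rail [-38.3 -51.2]
```

View pics/w1c.png

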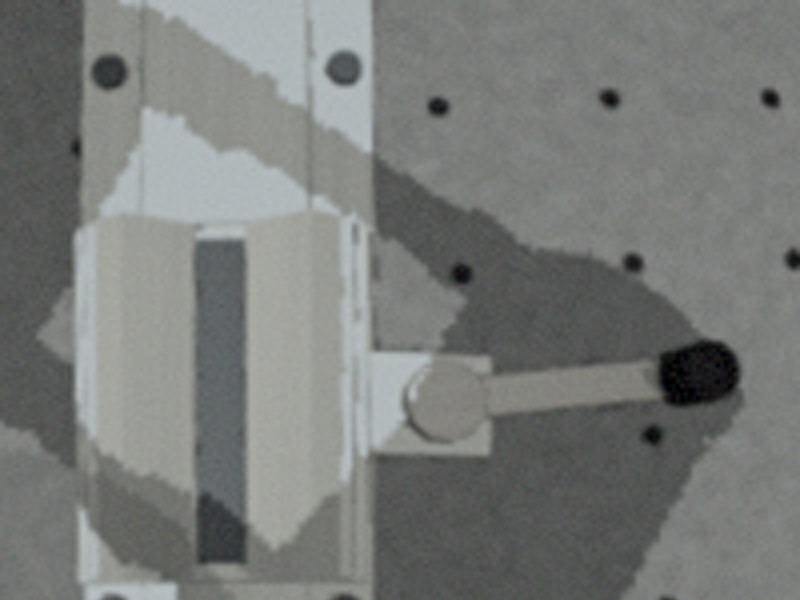

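arm_command(
  series=[
    [[0,0,0,4.7,-0.5,-0.1,0],[0,0,0,4.7,-0.5,-0.1,0],[0,0,0,4.7,0,0,0],[0,0,0,4.0,0,0,0],[0,0,0,0,0,0,0]],
  ],
)

```text
time: 2.3
tool_pos: [0.492, -0.3245, 0.0613]
tcp_rot: [1.294, 1.144, -1.3]
wrist_force: [-1.3, 0.5, -0.4]
width: 0.0
```

```bash
python3 - <<'E'
from h import *; from workcell import bot
plan(bot,rail(-.102,0.0005),.052,RY+np.pi/2)
ci=bot.camera_info("side"); p,d=bot.read_camera("side"); cv2.imwrite("pics/side1.png",cv2.resize(p[100:280,220:420],(640,576)))
E
```

```text
t 2.3 pos [ 0.492  -0.3245  0.0613] toolx [ 0.001 -0.006 -1.   ] yhead -0.122 q [-0.62  0.29  1.96 -0.01  0.89 -0.5 ] F [-1.26  0.53 -0.36] w 0.0
shift cm [ 0.92 -0.01 -3.06]
turn about tool x: -0.0
level turn (tool axes) [ 0.     0.006 -0.002]
```

View pics/side1.png

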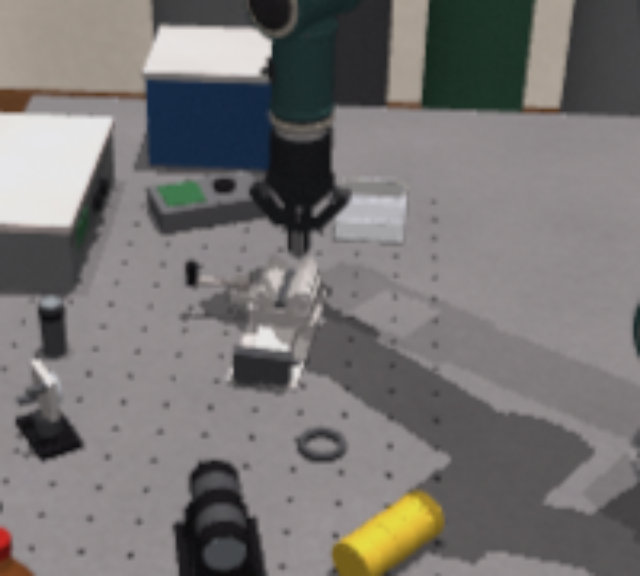

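arm_command(
  series=[
    [[0,0.006,-0.002,0.9,0,0,0],[0,0,0,0,0,-1.5,0],[0,0,0,0,0,-1.5,0],[0,0,0,0,0,-1,0],[0,0,0,0,0,-1.5,0],[0,0,0,0,0,-1.5,0],[0,0,0,0,0,-1.5,0]],
  ],
)

```text
time: 3.05
tool_pos: [0.5107, -0.2457, 0.0662]
tcp_rot: [1.294, 1.121, -1.292]
wrist_force: [-1.8, -4.6, -4.1]
width: -0.0
```

```bash
python3 - <<'E'
from h import *; from workcell import bot
plan(bot,rail(-.016,0.0005),.052,RY+np.pi/2)
p,d=bot.read_camera("scene"); cv2.imwrite("pics/scene1.png",cv2.resize(p[170:330,150:350],(800,640)))
E
```

```text
t 3.05 pos [ 0.5107 -0.2457  0.0662] toolx [ 0.018 -0.019 -1.   ] yhead -0.122 q [-0.49  0.24  2.02 -0.01  0.86 -0.36] F [-1.77 -4.57 -4.1 ] w -0.0
shift cm [ 1.34 -0.93 -3.62]
turn about tool x: 0.0
level turn (tool axes) [ 0.     0.017 -0.02 ]
```

View pics/scene1.png

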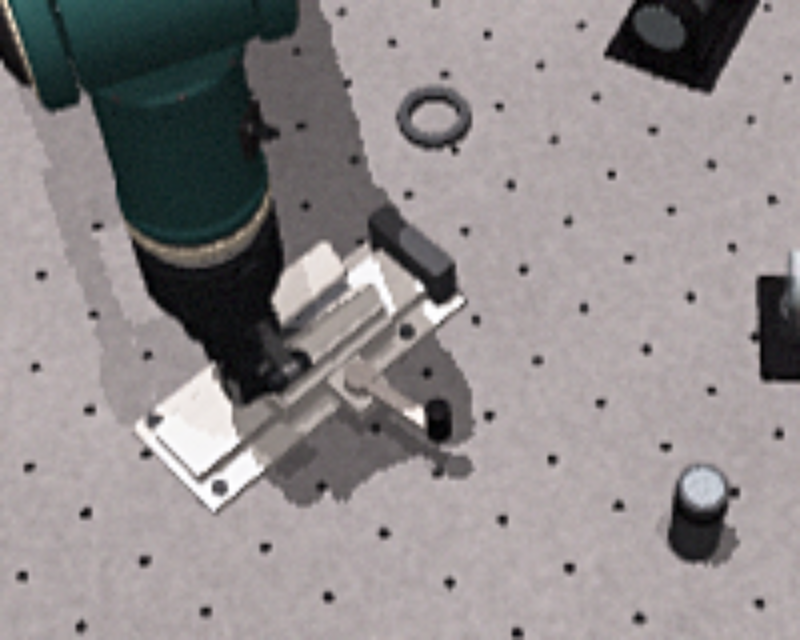

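The tool rode up to about 44 mm at the tip. I'll back off a little, level, go lower and then push on.

arm_command(
  series=[
    [[0,0.017,-0.02,0,-0.5,0.5,0],[0,0,0,1.4,0,0,0],[0,0,0,0,0,0,0]],
  ],
)

```text
time: 3.4
tool_pos: [0.5065, -0.2463, 0.0535]
tcp_rot: [1.299, 1.151, -1.293]
wrist_force: [-0.6, 0.8, -0.1]
width: -0.002
```

```bash
python3 - <<'E'
from h import *; from workcell import bot
plan(bot,rail(-.016,0.0005),.051,RY+np.pi/2)
E
```

```text
t 3.4 pos [ 0.5065 -0.2463  0.0535] toolx [ 0.003  0.003 -1.   ] yhead -0.119 q [-0.5   0.26  2.01  0.    0.87 -0.38] F [-0.61  0.79 -0.1 ] w -0.002
shift cm [ 0.25 -0.49 -3.72]
turn about tool x: 0.003
level turn (tool axes) [ 0.    -0.003 -0.002]
```

arm_command(
  series=[
    [[0,0,0,0.2,-0.3,-1,0],[0,0,0,0.1,-0.1,-1,0],[0,0,0,0.1,-0.1,-1,0],[0,0,0,0.1,0,-0.5,0]],
  ],
)

```text
time: 3.8
tool_pos: [0.5086, -0.2147, 0.0507]
tcp_rot: [1.298, 1.139, -1.293]
wrist_force: [-1.0, -3.9, 2.5]
width: 0.004
```

```bash
python3 - <<'E'
from h import *; from workcell import bot
plan(bot,rail(-.016,0.0005),.051,RY+np.pi/2)
E
```

```text
t 3.8 pos [ 0.5086 -0.2147  0.0507] toolx [ 0.009 -0.005 -1.   ] yhead -0.121 q [-0.44  0.24  2.05 -0.    0.84 -0.32] F [-1.02 -3.9   2.52] w 0.004
shift cm [-0.03 -0.32 -0.56]
turn about tool x: 0.001
level turn (tool axes) [ 0.     0.004 -0.01 ]
```

arm_command(
  series=[
    [[0,0.004,-0.01,0,-0.1,-0.4,0],[0,0,0,0,0,-0.4,0],[0,0,0,0,0,-0.4,0]],
  ],
)

```text
time: 4.1
tool_pos: [0.5089, -0.2109, 0.051]
tcp_rot: [1.277, 1.14, -1.299]
wrist_force: [-4.4, -20.8, -1.7]
width: -0.003
```

```bash
python3 - <<'E'
from h import *; from workcell import bot
plan(bot,rail(-.016,0.0005),.051,RY+np.pi/2)
E
```

```text
t 4.1 pos [ 0.5089 -0.2109  0.051 ] toolx [-0.    -0.018 -1.   ] yhead -0.112 q [-0.43  0.24  2.05 -0.02  0.85 -0.3 ] F [ -4.38 -20.77  -1.68] w -0.003
shift cm [-0.01 -0.3  -0.17]
turn about tool x: 0.01
level turn (tool axes) [ 0.     0.018 -0.002]
```

The force jumped to 21 N at the expected place, so the carriage is against the stop. I'll back off, rise and look.

arm_command(
  series=[
    [[0,0.018,0,0,0,1.2,0],[0,0,0,-4,0,1,0],[0,0,0,-5,1,0,0],[0,0,0,-5,2,0,0],[0,0,0,0,0,0,0]],
  ],
)

```text
time: 4.6
tool_pos: [0.5319, -0.2313, 0.1885]
tcp_rot: [1.295, 1.175, -1.297]
wrist_force: [0.3, -0.5, 0.6]
width: 0.003
```

```bash
python3 - <<'E'
from h import *; from workcell import bot
plan(bot,rail(.015,-.112),.15,RY+np.pi/2)
ci=bot.camera_info("wrist"); p,d=bot.read_camera("wrist"); cv2.imwrite("pics/wrist2.png",p)
np.savez("wrist2.npz",p=p,d=d,K=ci["K"],E=ci["extrinsics"])
E
```

```text
t 4.6 pos [ 0.5319 -0.2313  0.1885] toolx [-0.015  0.015 -1.   ] yhead -0.113 q [-0.46  0.15  1.87  0.01  1.15 -0.35] F [ 0.32 -0.55  0.56] w 0.003
shift cm [ 3.78  8.52 -4.9 ]
turn about tool x: 0.009
level turn (tool axes) [ 0.    -0.013  0.016]
```

View pics/wrist2.png

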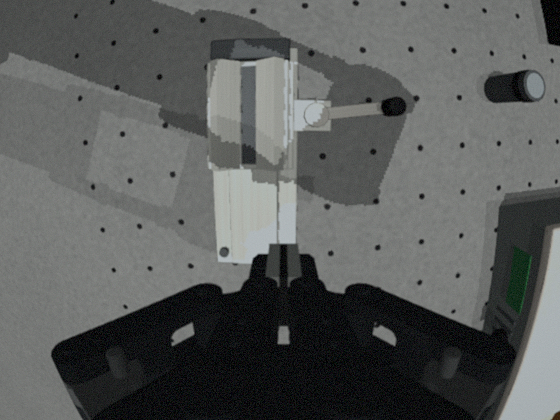

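```bash
python3 - <<'E'
from h import *
z=np.load("wrist2.npz");K,E,p=z["K"],z["E"],z["p"]
cv2.imwrite("pics/w2c.png",cv2.resize(p[20:190,195:420],(792,600),interpolation=cv2.INTER_CUBIC))
for nm,a,b,zz in [("slitA",248,164,.05),("slitB",250,65,.05),("screw",224,253,.021),("stop front top",250,59,.045),("knob",394,106,.074),("pivot",317,114,.053),("Vtop rearL",211,170,.07)]:
    q=onz(K,E,a,b,zz); print(nm,np.round(q,4),"rail",np.round(torail(q)*1000,1))
E
```

```text
slitA [ 0.5063 -0.1955] rail [-2.7  1.9]
slitB [ 0.5174 -0.1158] rail [77.7  0.5]
screw [ 0.4668 -0.2812] rail [-92.6  30.7]
stop front top [ 0.5175 -0.1097] rail [83.7  1.2]
knob [ 0.6219 -0.1603] rail [  46.2 -108.6]
pivot [ 0.5654 -0.1616] rail [ 38.  -52.7]
Vtop rearL [ 0.4802 -0.1944] rail [-4.8 27.9]
```

View pics/w2c.png

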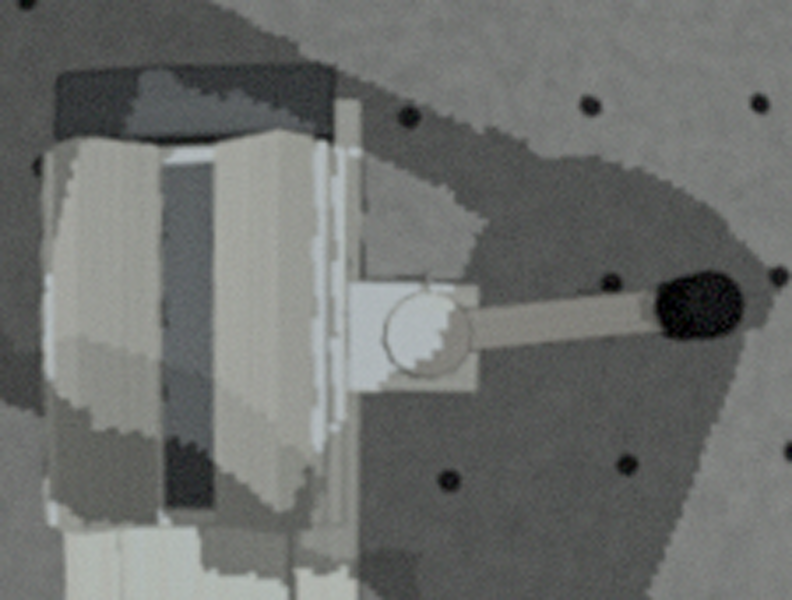

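Carriage is home: its front touches the stop, with the slit spanning -3 to 78 mm. Lever is still open, with the knob at rail (46,-109) and the pivot at (39,-53). Next I go behind the knob.

arm_command(
  series=[
    [[0.009,-0.013,0.016,1,4,-2.5,0],[0,0,0,1,4,-2.5,0],[0,0,0,1,0,0,0],[0,0,0,0,0,0,0]],
  ],
)

```text
time: 5.05
tool_pos: [0.6105, -0.1841, 0.146]
tcp_rot: [1.297, 1.169, -1.31]
wrist_force: [-0.5, 0.1, -0.8]
width: 0.0
```

```bash
python3 - <<'E'
from h import *; from workcell import bot
plan(bot,rail(.020,-.106),.080,RY+np.pi/2)
ci=bot.camera_info("wrist"); p,d=bot.read_camera("wrist"); cv2.imwrite("pics/wrist3.png",p)
np.savez("wrist3.npz",p=p,d=d,K=ci["K"],E=ci["extrinsics"])
E
```

```text
t 5.05 pos [ 0.6105 -0.1841  0.146 ] toolx [-0.019  0.01  -1.   ] yhead -0.124 q [-0.33  0.29  1.78  0.    1.1  -0.21] F [-0.51  0.06 -0.82] w 0.0
shift cm [6.59 0.72 0.17]
turn about tool x: -0.002
level turn (tool axes) [ 0.    -0.007  0.02 ]
```

View pics/wrist3.png

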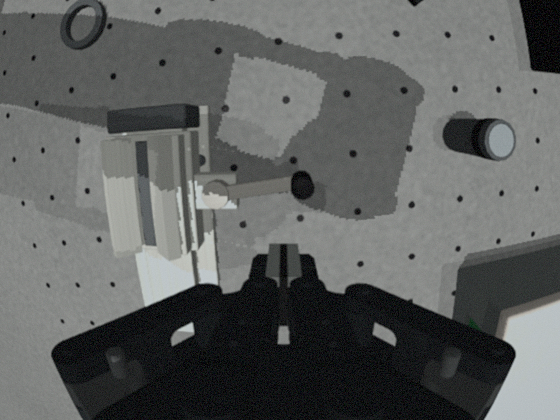

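arm_command(
  series=[
    [[0,-0.007,0.02,2.5,0.4,0.3,0],[0,0,0,2.3,0.3,0.1,0],[0,0,0,1.5,0,0,0],[0,0,0,0,0,0,0]],
  ],
)

```text
time: 5.5
tool_pos: [0.612, -0.189, 0.0807]
tcp_rot: [1.302, 1.15, -1.303]
wrist_force: [0.0, -0.4, 0.4]
width: -0.002
```

```bash
python3 - <<'E'
from h import *; from workcell import bot
z=np.load("wrist3.npz");K,E,p=z["K"],z["E"],z["p"]
for a,b,zz in [(302,186,.074),(216,189,.053)]: print(np.round(torail(onz(K,E,a,b,zz))*1000,1))
plan(bot,rail(.028,-.110),.080,RY+np.pi/2)
ci=bot.camera_info("wrist"); p,d=bot.read_camera("wrist"); cv2.imwrite("pics/wrist4.png",p)
E
```

```text
[  48.1 -111.4]
[ 42.  -53.6]
t 5.5 pos [ 0.612  -0.189   0.0807] toolx [-0.003  0.002 -1.   ] yhead -0.126 q [-0.34  0.35  1.83  0.    0.96 -0.21] F [ 0.02 -0.43  0.4 ] w -0.002
shift cm [ 0.07  0.77 -1.14]
turn about tool x: -0.005
level turn (tool axes) [ 0.    -0.002  0.003]
```

View pics/wrist4.png

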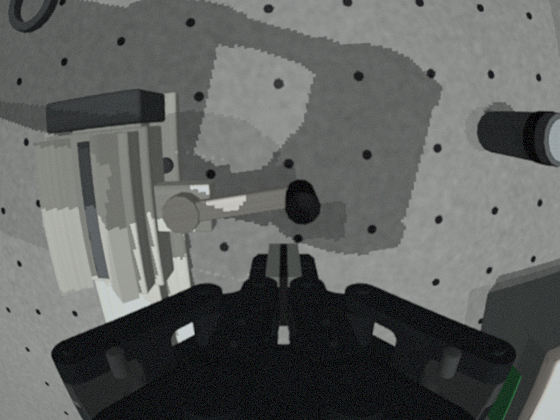

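```bash
cat >> h.py <<'E'
def lever(bot,th,s=.0185,r=.060):
    rad=np.array([np.sin(th),-np.cos(th)]);t=np.array([np.cos(th),np.sin(th)])
    P=np.array([.040,-.0535])+r*rad-s*t
    plan(bot,rail(*P),.080,RY-np.pi/2+th)
    M=bot.read_state(); tc=torail(M["tool_pos"][:2]); print("tcp rail",np.round(tc*1000,1))
E
python3 - <<'E'
from h import *; from workcell import bot
lever(bot,.1,.022)
E
```

```text
t 5.55 pos [ 0.6128 -0.1893  0.0819] toolx [-0.001  0.002 -1.   ] yhead -0.126 q [-0.34  0.35  1.82  0.    0.96 -0.21] F [ 0.81 -0.04  0.5 ] w -0.002
shift cm [ 0.19  1.23 -0.78]
turn about tool x: -0.105
level turn (tool axes) [ 0.    -0.002  0.001]
tcp rail [  16.4 -103.1]
```

arm_command(
  series=[
    [[-0.1,0,0,0.2,1.2,-0.2,0],[0,0,0,0,0,-0.6,0],[-0.13,0,0,0,0.25,-0.8,0],[-0.13,0,0,0,0.25,-0.8,0],[-0.13,0,0,0,0.25,-0.8,0]],
  ],
)

```text
time: 6.05
tool_pos: [0.6306, -0.1599, 0.0858]
tcp_rot: [0.934, 1.358, -0.931]
wrist_force: [-0.5, -1.3, -0.8]
width: 0.003
```

```bash
python3 - <<'E'
from h import *; from workcell import bot
lever(bot,.5)
p,d=bot.read_camera("wrist"); cv2.imwrite("pics/wrist5.png",p)
E
```

```text
t 6.05 pos [ 0.6306 -0.1599  0.0858] toolx [ 0.004 -0.001 -1.   ] yhead 0.369 q [-0.29  0.36  1.81  0.    0.97 -0.66] F [-0.47 -1.26 -0.77] w 0.003
shift cm [ 0.58  0.04 -0.53]
turn about tool x: -0.009
level turn (tool axes) [ 0.     0.002 -0.003]
tcp rail [  47.7 -117.2]
```

View pics/wrist5.png

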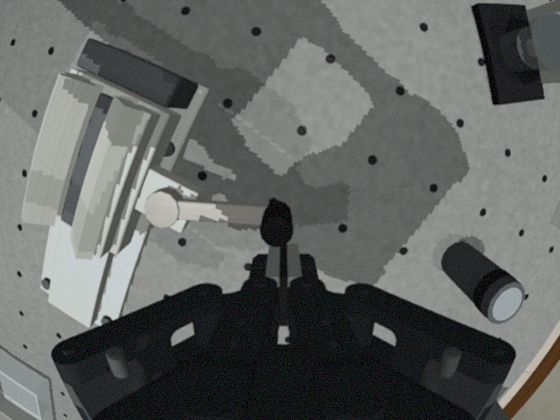

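The knob sits on the front of the closed fingers and the lever is turning. Continuing the arc.

arm_command(
  series=[
    [[-0.13,0,0,0.3,0.25,-1.1,0],[-0.13,0,0,0.2,0.25,-1,0],[-0.13,0,0,0.1,0.25,-0.9,0],[-0.13,0,0,0,0.25,-0.8,0]],
  ],
)

```text
time: 6.5
tool_pos: [0.6211, -0.1223, 0.0857]
tcp_rot: [0.527, 1.492, -0.527]
wrist_force: [0.8, -1.0, -0.8]
width: 0.005
```

```bash
python3 - <<'E'
from h import *; from workcell import bot
lever(bot,1.1)
E
```

```text
t 6.5 pos [ 0.6211 -0.1223  0.0857] toolx [ 0.012 -0.004 -1.   ] yhead 0.896 q [-0.23  0.33  1.85 -0.    0.95 -1.13] F [ 0.85 -0.96 -0.82] w 0.005
shift cm [ 0.56 -0.22 -0.58]
turn about tool x: -0.082
level turn (tool axes) [ 0.     0.012 -0.004]
tcp rail [  83.9 -103.2]
```

arm_command(
  series=[
    [[-0.13,0.012,-0.004,0.4,0.1,-1,0],[-0.13,0,0,0.2,0.2,-1,0],[-0.13,0,0,0.1,0.2,-0.9,0],[-0.1,0,0,0,0.1,-0.8,0]],
  ],
)

```text
time: 6.9
tool_pos: [0.5958, -0.1, 0.0848]
tcp_rot: [0.139, 1.55, -0.144]
wrist_force: [16.4, -3.3, -11.2]
width: -0.0
```

```bash
python3 - <<'E'
from h import *; from workcell import bot
lever(bot,1.45)
p,d=bot.read_camera("wrist"); cv2.imwrite("pics/wrist6.png",p)
E
```

```text
t 6.9 pos [ 0.5958 -0.1     0.0848] toolx [ 0.015 -0.004 -1.   ] yhead 1.39 q [-0.21  0.28  1.92 -0.    0.93 -1.6 ] F [ 16.42  -3.33 -11.22] w -0.0
shift cm [ 0.48 -0.54  0.4 ]
turn about tool x: 0.062
level turn (tool axes) [0.    0.016 0.002]
tcp rail [102.9 -75.4]
```

View pics/wrist6.png

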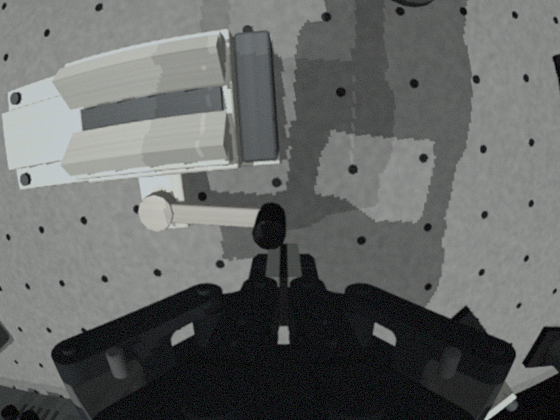

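The force of 16 N shows the lever on its hard end, lying almost along the rail. Now retreat, rise and turn back towards the barrel.

arm_command(
  series=[
    [[0,0,0,0,0.2,2,0],[0,0.016,0,-4,0,1,0],[0,0,0,-4,0,0,0],[0,0,0,-4,0,0,0.5],[0.14,0,0,-3,0,0,1],[0.14,0,0,0,0,0,1],[0.14,0,0,0,0,0,1],[0.14,0,0,0,0,0,1],[0.14,0,0,0,0,0,1],[0.14,0,0,0,0,0,1]],
  ],
)

```text
time: 7.95
tool_pos: [0.6247, -0.1022, 0.2556]
tcp_rot: [0.853, 1.384, -0.843]
wrist_force: [-0.3, -0.7, 0.4]
width: 1.004
```

```bash
python3 - <<'E'
from h import *; from workcell import bot
plan(bot,(.540,.13),.24,.204)
p,d=bot.read_camera("side"); cv2.imwrite("pics/side2.png",cv2.resize(p[130:290,220:420],(800,640)))
ci=bot.camera_info("wrist"); p,d=bot.read_camera("wrist"); cv2.imwrite("pics/wrist7.png",p)
np.savez("wrist7.npz",p=p,d=d,K=ci["K"],E=ci["extrinsics"])
E
```

```text
t 7.95 pos [ 0.6247 -0.1022  0.2556] toolx [ 0.015 -0.003 -1.   ] yhead 0.479 q [-0.2   0.17  1.71  0.    1.24 -0.68] F [-0.3  -0.71  0.45] w 1.004
shift cm [  1.37   3.16 -24.52]
turn about tool x: 0.275
level turn (tool axes) [ 0.     0.009 -0.012]
```

View pics/wrist7.png

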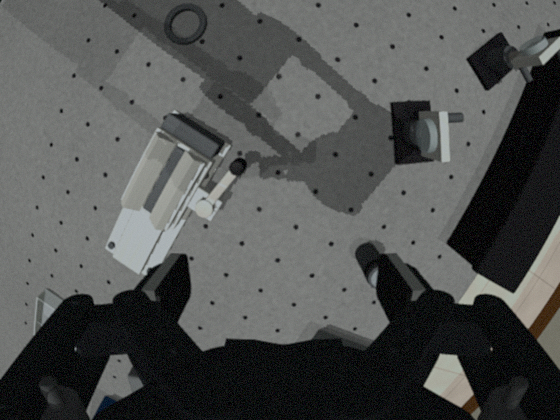

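View pics/side2.png

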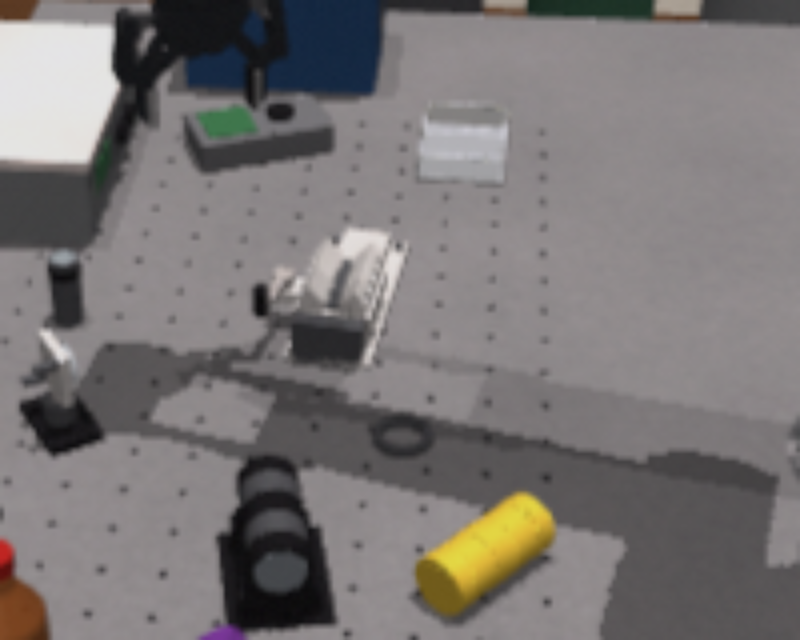

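```bash
python3 - <<'E'
from h import *
z=np.load("wrist7.npz");K,E=z["K"],z["E"]
a=torail(onz(K,E,205,208,.053));b=torail(onz(K,E,239,164,.074));print(a,b,np.arctan2(b[0]-a[0],-(b[1]-a[1])))
E
```

```text
[ 0.03914193 -0.05360906] [ 0.10209803 -0.05955601] 1.4766139502319358
```

arm_command(
  series=[
    [[0.14,0.009,-0.012,0,0,0,1],[0.135,0,0,0,0,0,1],[0,0,0,0.2,-1.0,-4.5,1],[0,0,0,0.2,-1.0,-4.5,1],[0,0,0,0.2,-0.9,-4.5,1],[0,0,0,0.2,-0.9,-4.5,1],[0,0,0,0,-0.5,-4,1],[0,0,0,0,0,0,1]],
  ],
)

```text
time: 8.85
tool_pos: [0.5342, 0.1092, 0.2509]
tcp_rot: [1.061, 1.295, -1.054]
wrist_force: [0.3, -1.1, -0.1]
width: 1.002
```

```bash
python3 - <<'E'
from h import *; from workcell import bot
plan(bot,(.540,.13),.24,.204)
ci=bot.camera_info("wrist"); p,d=bot.read_camera("wrist"); cv2.imwrite("pics/wrist8.png",p)
np.savez("wrist8.npz",p=p,d=d,K=ci["K"],E=ci["extrinsics"])
E
```

```text
t 8.85 pos [0.5342 0.1092 0.2509] toolx [ 0.005  0.001 -1.   ] yhead 0.204 q [ 0.16  0.02  1.89  0.    1.23 -0.05] F [ 0.25 -1.08 -0.07] w 1.002
shift cm [ 1.1   0.98 -1.92]
turn about tool x: -0.0
level turn (tool axes) [ 0.    -0.    -0.006]
```

View pics/wrist8.png

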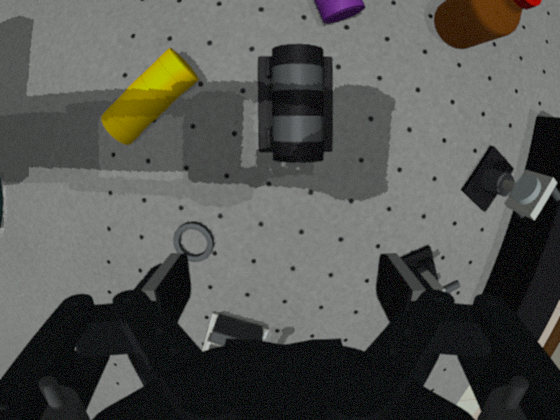

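```bash
python3 - <<'E'
from h import *
z=np.load("wrist8.npz");K,E,p=z["K"],z["E"],z["p"]
cv2.imwrite("pics/w8c.png",cv2.resize(p[30:180,240:350],(440,600),interpolation=cv2.INTER_CUBIC))
print(E[:3,3])
# brightness profile rows
g=p.max(-1).astype(int)
for r in (75,90,125,140): print(r,g[r,250:345].tolist())
for c in (290,298,306): print(c,g[36:60,c].tolist(),g[145:175,c].tolist())
E
```

```text
[0.52150879 0.1725402  0.37189993]
75 [131, 131, 134, 136, 131, 139, 131, 102, 56, 47, 47, 51, 53, 53, 47, 43, 35, 37, 30, 21, 17, 8, 43, 56, 54, 59, 62, 69, 65, 70, 71, 79, 83, 78, 79, 81, 80, 77, 83, 76, 88, 91, 93, 103, 95, 102, 100, 106, 103, 105, 103, 98, 98, 93, 89, 79, 86, 83, 87, 82, 82, 79, 76, 72, 76, 73, 72, 64, 64, 62, 60, 49, 38, 30, 34, 40, 32, 42, 45, 41, 42, 38, 83, 122, 132, 132, 134, 134, 137, 134, 130, 131, 133, 128, 129]
90 [92, 88, 89, 88, 91, 95, 96, 71, 33, 26, 25, 30, 32, 26, 20, 27, 35, 25, 31, 23, 26, 26, 24, 24, 39, 30, 40, 23, 35, 34, 23, 33, 25, 28, 30, 21, 26, 31, 32, 27, 20, 31, 30, 28, 27, 27, 25, 28, 33, 29, 30, 28, 31, 29, 24, 27, 17, 21, 26, 20, 31, 26, 35, 26, 28, 37, 19, 28, 36, 33, 42, 35, 42, 36, 32, 26, 37, 27, 33, 25, 29, 30, 54, 109, 92, 82, 83, 85, 87, 86, 91, 89, 86, 83, 91]
125 [123, 120, 119, 126, 129, 133, 138, 132, 86, 47, 47, 50, 53, 60, 65, 52, 61, 50, 47, 46, 44, 45, 42, 50, 53, 61, 67, 66, 69, 70, 69, 77, 82, 80, 81, 83, 75, 87, 86, 85, 87, 92, 102, 101, 105, 106, 105, 105, 105, 113, 104, 104, 97, 90, 94, 89, 90, 88, 80, 76, 76, 75,
[... 527 characters left out ...]
93, 88]
290 [133, 140, 140, 139, 133, 137, 133, 118, 66, 31, 35, 31, 27, 38, 35, 28, 32, 32, 41, 31, 22, 28, 42, 32] [35, 31, 40, 31, 31, 33, 23, 39, 42, 31, 36, 23, 21, 31, 17, 13, 13, 50, 65, 74, 73, 79, 76, 76, 73, 78, 77, 70, 69, 69]
298 [133, 134, 133, 137, 133, 131, 134, 105, 61, 46, 37, 46, 43, 45, 45, 41, 49, 46, 43, 52, 42, 46, 44, 39] [17, 22, 24, 17, 29, 27, 26, 15, 28, 23, 31, 33, 24, 34, 16, 29, 32, 59, 76, 72, 70, 80, 106, 117, 102, 79, 71, 76, 75, 79]
306 [130, 130, 128, 130, 131, 133, 137, 128, 72, 26, 29, 32, 28, 27, 28, 41, 29, 33, 32, 27, 36, 28, 27, 33] [24, 28, 16, 31, 16, 21, 22, 23, 23, 24, 28, 26, 16, 17, 11, 17, 29, 60, 75, 77, 73, 81, 78, 73, 74, 76, 76, 77, 75, 75]
```

View pics/w8c.png

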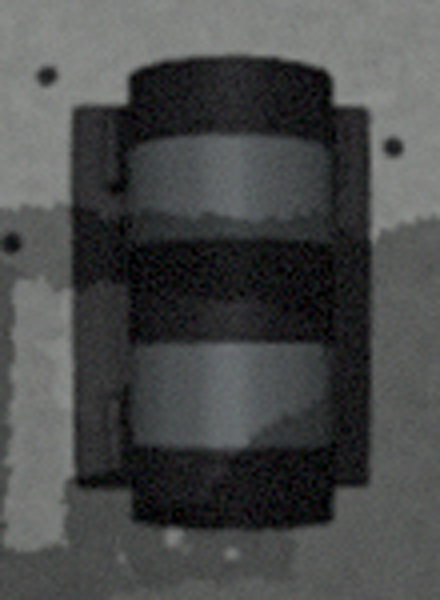

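```bash
python3 - <<'E'
from h import *
z=np.load("wrist8.npz");K,E,p=z["K"],z["E"],z["p"]
a=onz(K,E,296.9,75,.055);b=onz(K,E,297.0,130,.055);print(a,b,"yaw",np.arctan2(*(a-b)[::-1]))
e1=onz(K,E,297,43.7,.08);e2=onz(K,E,297,161.8,.08);print(e1,e2,np.linalg.norm(e1-e2),(e1+e2)/2)
# width check
print(np.linalg.norm(onz(K,E,272,75,.063)-onz(K,E,321.7,75,.063)))
h=np.array([np.cos(1.775),np.sin(1.775)]);m=(e1+e2)/2;c=a+((m-a)@h)*h;print("centre",c)
from workcell import bot
plan(bot,m,.066+.06,np.arctan2(*(a-b)[::-1])-np.pi/2)
E
```

```text
[0.52681951 0.22055595] [0.53798565 0.16776419] yaw 1.77923709953934
[0.52059982 0.24539364] [0.54269174 0.14002492] 0.10765974518344136 [0.53164578 0.19270928]
0.046602198896412116
centre [0.53254761 0.19289604]
t 8.9 pos [0.535  0.1075 0.251 ] toolx [ 0.006 -0.    -1.   ] yhead 0.203 q [ 0.15  0.02  1.89 -0.    1.23 -0.05] F [ 0.36 -0.12 -0.01] w 0.998
shift cm [12.5   1.32 -8.43]
turn about tool x: -0.005
level turn (tool axes) [ 0.     0.001 -0.006]
```

arm_command(
  series=[
    [[0,0,-0.006,2,0.5,-3,1],[0,0,0,3,0.5,-3,1],[0,0,0,3,0.4,-2.5,1],[0,0,0,2,0,0,1],[0,0,0,0,0,0,1]],
  ],
)

```text
time: 9.4
tool_pos: [0.5369, 0.1916, 0.1525]
tcp_rot: [1.06, 1.288, -1.053]
wrist_force: [0.1, -0.1, -0.3]
width: 0.999
```

```bash
python3 - <<'E'
from h import *; from workcell import bot
plan(bot,(.533,.1935),.066,1.776-np.pi/2)
ci=bot.camera_info("wrist"); p,d=bot.read_camera("wrist"); cv2.imwrite("pics/wrist9.png",p)
np.savez("wrist9.npz",p=p,d=d,K=ci["K"],E=ci["extrinsics"])
E
```

```text
t 9.4 pos [0.5369 0.1916 0.1525] toolx [ 0.01  -0.003 -1.   ] yhead 0.204 q [ 0.3   0.15  1.94 -0.01  1.05  0.1 ] F [ 0.1  -0.12 -0.33] w 0.999
shift cm [ 8.64 -0.42 -0.31]
turn about tool x: -0.001
level turn (tool axes) [ 0.     0.005 -0.01 ]
```

View pics/wrist9.png

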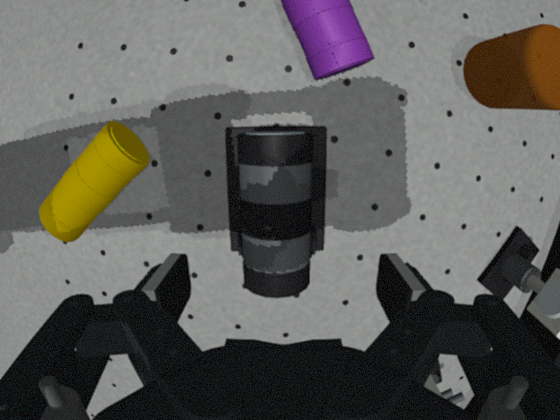

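arm_command(
  series=[
    [[0,0.005,-0.01,2.5,-0.3,-0.3,1],[0,0,0,2.5,0,0,1],[0,0,0,1.5,0,0,1],[0,0,0,0,0,0,1]],
  ],
)

```text
time: 9.85
tool_pos: [0.5418, 0.1914, 0.0948]
tcp_rot: [1.069, 1.289, -1.05]
wrist_force: [-0.8, -0.4, -0.2]
width: 1.002
```

```bash
python3 - <<'E'
from h import *; from workcell import bot
plan(bot,(.533,.1935),.066,1.776-np.pi/2)
ci=bot.camera_info("wrist"); p,d=bot.read_camera("wrist"); cv2.imwrite("pics/wrist10.png",p)
np.savez("wrist10.npz",p=p,d=d,K=ci["K"],E=ci["extrinsics"])
E
```

```text
t 9.85 pos [0.5418 0.1914 0.0948] toolx [ 0.013  0.003 -1.   ] yhead 0.2 q [ 0.3   0.22  1.98 -0.    0.93  0.1 ] F [-0.82 -0.41 -0.22] w 1.002
shift cm [ 2.87 -0.86 -0.37]
turn about tool x: -0.006
level turn (tool axes) [ 0.    -0.001 -0.014]
```

View pics/wrist10.png

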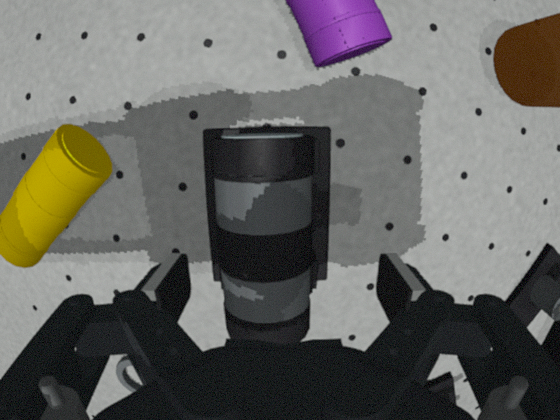

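arm_command(
  series=[
    [[0,-0.001,-0.015,0,-0.9,-0.4,1],[0,0,0,0,0,0,1]],
  ],
)

```text
time: 10.1
tool_pos: [0.5345, 0.1938, 0.0988]
tcp_rot: [1.064, 1.294, -1.059]
wrist_force: [-0.4, 0.3, 0.0]
width: 1.0
```

```bash
python3 - <<'E'
from h import *; from workcell import bot
plan(bot,(.533,.1935),.066,1.776-np.pi/2)
E
```

```text
t 10.1 pos [0.5345 0.1938 0.0988] toolx [ 0.003  0.001 -1.   ] yhead 0.198 q [ 0.3   0.21  1.98 -0.    0.95  0.11] F [-0.43  0.33  0.  ] w 1.0
shift cm [ 3.28 -0.16  0.  ]
turn about tool x: -0.007
level turn (tool axes) [ 0.    -0.    -0.003]
```

arm_command(
  series=[
    [[-0.007,0,-0.006,1.2,-0.15,0,1],[0,0,-0.005,1.2,-0.1,0,1],[0,0,-0.003,0.9,0,0,1],[0,0,0,0,0,0,1]],
  ],
)

```text
time: 10.5
tool_pos: [0.5332, 0.1941, 0.0657]
tcp_rot: [1.052, 1.305, -1.06]
wrist_force: [0.0, 0.5, -0.9]
width: 1.006
```

```bash
python3 - <<'E'
from h import *; from workcell import bot
plan(bot,(.533,.1935),.066,1.776-np.pi/2)
ci=bot.camera_info("wrist"); p,d=bot.read_camera("wrist"); cv2.imwrite("pics/wrist11.png",p)
E
```

```text
t 10.5 pos [0.5332 0.1941 0.0657] toolx [-0.007 -0.001 -1.   ] yhead 0.207 q [0.3  0.25 1.99 0.   0.9  0.1 ] F [ 0.01  0.5  -0.85] w 1.006
shift cm [-0.03 -0.03  0.06]
turn about tool x: 0.002
level turn (tool axes) [ 0.    -0.     0.007]
```

View pics/wrist11.png

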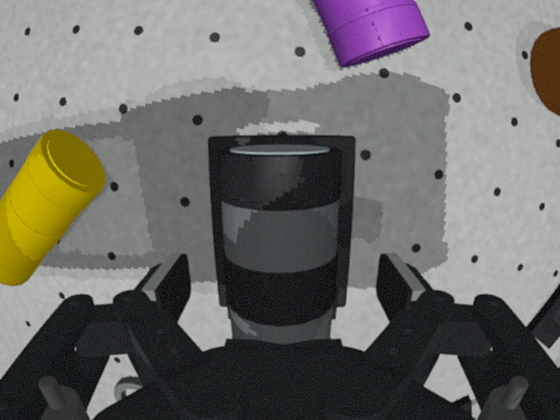

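Barrel is centred between the jaws at column ~281. Closing.

arm_command(
  series=[
    [[0,0,0.007,0,0,0,0.5],[0,0,0,0,0,0,0],[0,0,0,0,0,0,0],[0,0,0,0,0,0,0],[0,0,0,0,0,0,0]],
  ],
  newtons=40,
)

```text
time: 11.05
tool_pos: [0.5318, 0.1939, 0.0663]
tcp_rot: [1.054, 1.302, -1.057]
wrist_force: [0.3, 0.6, -2.3]
width: 0.567
```

```bash
python3 - <<'E'
from h import *; from workcell import bot
plan(bot,(.533,.1935),.066,1.776-np.pi/2)
ci=bot.camera_info("wrist"); p,d=bot.read_camera("wrist"); cv2.imwrite("pics/wrist12.png",p)
E
```

```text
t 11.05 pos [0.5318 0.1939 0.0663] toolx [-0.003 -0.    -1.   ] yhead 0.207 q [0.31 0.25 2.   0.   0.9  0.1 ] F [ 0.28  0.63 -2.28] w 0.567
shift cm [0.03 0.11 0.06]
turn about tool x: 0.002
level turn (tool axes) [ 0.    -0.     0.003]
```

View pics/wrist12.png

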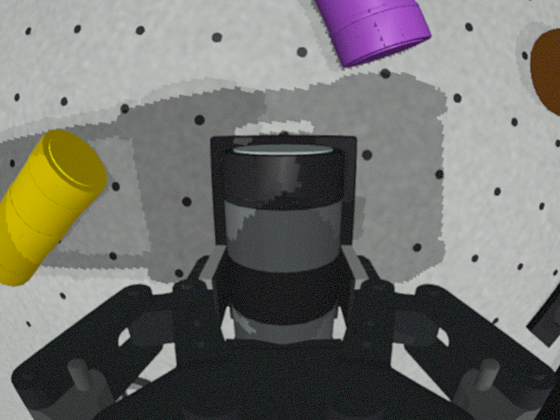

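arm_command(
  series=[
    [[0,0,0.003,-1.5,0,0,0],[0,0,0,-3,0,0,0],[0,0,0,-4,0,0,0],[0,0,0,-4,0,0,0],[0,0,0,0,0,0,0]],
  ],
  newtons=50,
)

```text
time: 11.6
tool_pos: [0.5299, 0.1931, 0.1958]
tcp_rot: [1.052, 1.303, -1.059]
wrist_force: [0.4, 0.4, -2.4]
width: 0.57
```

```bash
python3 - <<'E'
from h import *; from workcell import bot
plan(bot,rail(.040,.001),.20,RY-np.pi/2)
ci=bot.camera_info("wrist"); p,d=bot.read_camera("wrist"); cv2.imwrite("pics/wrist13.png",p)
E
```

```text
t 11.6 pos [0.5299 0.1931 0.1958] toolx [-0.005 -0.001 -1.   ] yhead 0.207 q [0.31 0.1  1.9  0.   1.14 0.1 ] F [ 0.37  0.39 -2.39] w 0.57
shift cm [-0.37 -8.84 33.53]
turn about tool x: 0.329
level turn (tool axes) [0.    0.    0.005]
```

View pics/wrist13.png

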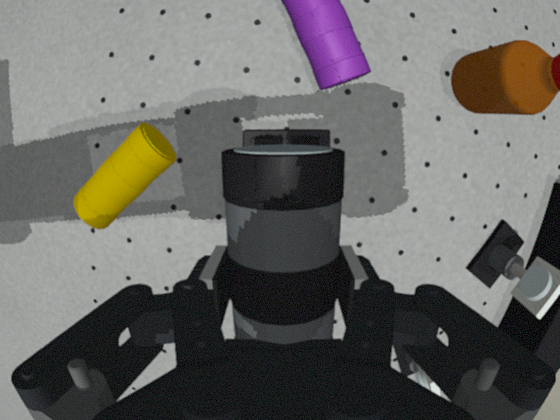

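Barrel is lifted and held level. Turning to the rail's heading.

arm_command(
  series=[
    [[0.11,0,0.005,0,-1,3,0],[0.11,0,0,0,-1,3,0],[0.11,0,0,0,-1,3,0],[0,0,0,0,0,2,0],[0,0,0,0,0,0,0]],
  ],
)

```text
time: 12.15
tool_pos: [0.498, 0.0774, 0.1866]
tcp_rot: [1.297, 1.15, -1.32]
wrist_force: [-0.0, -0.7, -2.9]
width: 0.565
```

```bash
python3 - <<'E'
from h import *; from workcell import bot
plan(bot,rail(.040,.001),.20,RY-np.pi/2)
E
```

```text
t 12.15 pos [0.498  0.0774 0.1866] toolx [-0.015 -0.003 -1.   ] yhead -0.134 q [ 0.11  0.    2.03 -0.    1.13  0.24] F [-0.02 -0.71 -2.89] w 0.565
shift cm [-1.28  4.48 22.67]
turn about tool x: -0.012
level turn (tool axes) [0.    0.005 0.014]
```

arm_command(
  series=[
    [[-0.012,0.005,0.014,-0.3,0.8,3,0],[0,0,0,-0.3,0.8,4,0],[0,0,0,-0.2,0.8,4,0],[0,0,0,0,0.8,4,0],[0,0,0,0,0.8,4,0],[0,0,0,0,0.4,3,0],[0,0,0,0,0,0,0]],
  ],
)

```text
time: 12.85
tool_pos: [0.5105, -0.149, 0.1842]
tcp_rot: [1.292, 1.166, -1.303]
wrist_force: [-0.3, -0.1, -3.1]
width: 0.562
```

```bash
python3 - <<'E'
from h import *; from workcell import bot
plan(bot,rail(.040,.001),.12,RY-np.pi/2)
for n in ("wrist","scene","side"):
    p,d=bot.read_camera(n); cv2.imwrite(f"pics/{n}14.png",p if n=="wrist" else cv2.resize(p[150:310,150:310] if n=="scene" else p[90:270,220:400],(600,600)))
E
```

```text
t 12.85 pos [ 0.5105 -0.149   0.1842] toolx [-0.014  0.006 -1.   ] yhead -0.117 q [-0.33  0.06  1.97  0.    1.12 -0.22] F [-0.25 -0.14 -3.1 ] w 0.562
shift cm [6.41 0.33 0.42]
turn about tool x: 0.005
level turn (tool axes) [ 0.    -0.004  0.014]
```

View pics/wrist14.png

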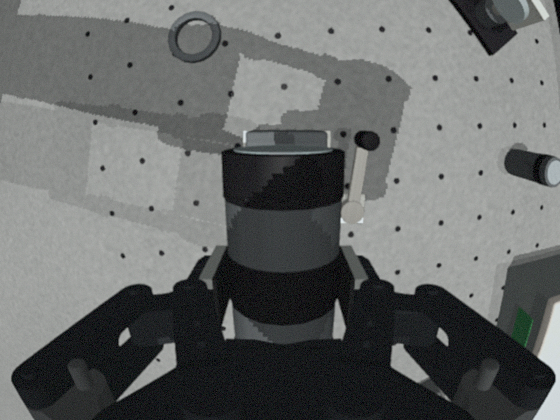

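View pics/side14.png

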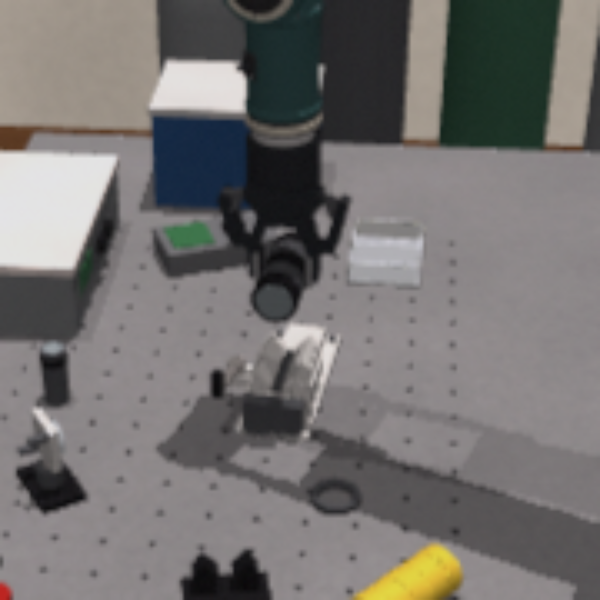

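arm_command(
  series=[
    [[0.005,-0.004,0.014,2.2,0.3,0.3,0],[0,0,0,2.2,0,0.1,0],[0,0,0,2.2,0,0,0],[0,0,0,0.8,0,0,0],[0,0,0,0,0,0,0]],
  ],
)

```text
time: 13.5
tool_pos: [0.5132, -0.1416, 0.1077]
tcp_rot: [1.294, 1.159, -1.289]
wrist_force: [-0.2, -0.0, -2.6]
width: 0.564
```

```bash
python3 - <<'E'
from h import *; from workcell import bot
plan(bot,rail(.040,.001),.0943,RY-np.pi/2)
ci=bot.camera_info("wrist");p,d=bot.read_camera("wrist"); cv2.imwrite("pics/wrist15.png",p)
np.savez("wrist15.npz",p=p,d=d,K=ci["K"],E=ci["extrinsics"])
E
```

```text
t 13.5 pos [ 0.5132 -0.1416  0.1077] toolx [-0.     0.005 -1.   ] yhead -0.111 q [-0.32  0.14  2.05  0.01  0.96 -0.21] F [-0.18 -0.05 -2.63] w 0.564
shift cm [1.33 0.05 1.16]
turn about tool x: 0.011
level turn (tool axes) [ 0.    -0.005  0.001]
```

View pics/wrist15.png

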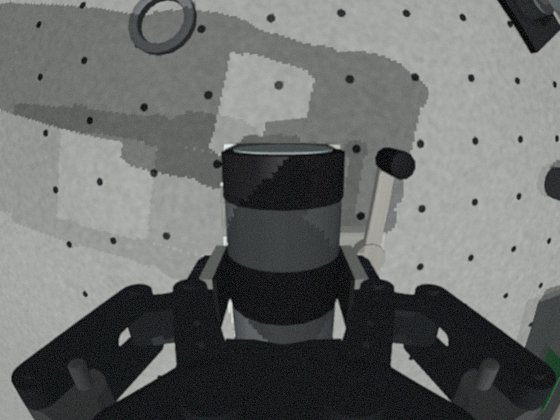

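arm_command(
  series=[
    [[0.011,-0.005,0,0,0,1.0,0],[0,0,0,0.3,0,0.1,0],[0,0,0,0.3,0,0,0],[0,0,0,0,0,0,0]],
  ],
)

```text
time: 13.95
tool_pos: [0.5149, -0.1538, 0.1056]
tcp_rot: [1.299, 1.143, -1.295]
wrist_force: [-1.2, -0.0, -3.8]
width: 0.567
```

```bash
python3 - <<'E'
from h import *; from workcell import bot
plan(bot,rail(.040,.001),.0943,RY-np.pi/2)
E
```

```text
t 13.95 pos [ 0.5149 -0.1538  0.1056] toolx [ 0.006 -0.003 -1.   ] yhead -0.122 q [-0.34  0.14  2.04 -0.    0.95 -0.21] F [-1.2  -0.03 -3.85] w 0.567
shift cm [ 1.13 -0.27 -0.03]
turn about tool x: 0.0
level turn (tool axes) [ 0.     0.002 -0.006]
```

arm_command(
  series=[
    [[0,0.002,-0.006,0.4,-0.2,0,0],[0,0,0,0.3,0,0,0],[0,0,0,0,0,0,0]],
  ],
)

```text
time: 14.25
tool_pos: [0.5133, -0.154, 0.0989]
tcp_rot: [1.299, 1.148, -1.298]
wrist_force: [-0.0, 0.1, -3.0]
width: 0.564
```

```bash
python3 - <<'E'
from h import *; from workcell import bot
plan(bot,rail(.040,.001),.0943,RY-np.pi/2)
E
```

```text
t 14.25 pos [ 0.5133 -0.154   0.0989] toolx [ 0.001 -0.    -1.   ] yhead -0.123 q [-0.34  0.15  2.05  0.    0.94 -0.22] F [-0.01  0.12 -2.99] w 0.564
shift cm [ 0.45 -0.1  -0.08]
turn about tool x: -0.001
level turn (tool axes) [ 0.     0.    -0.001]
```

arm_command(
  series=[
    [[0,0,0,0.2,-0.1,0,0],[0,0,0,0.1,0,0,0],[0,0,0,0,0,0,0]],
  ],
)

```text
time: 14.55
tool_pos: [0.5121, -0.1539, 0.0965]
tcp_rot: [1.299, 1.148, -1.299]
wrist_force: [0.8, -0.3, -2.7]
width: 0.567
```

```bash
python3 - <<'E'
from h import *; from workcell import bot
plan(bot,rail(.040,.001),.0943,RY-np.pi/2)
s=bot.read_state(); print("rail force",s["wrist_force"][:2]@u,s["wrist_force"][:2]@w)
E
```

```text
t 14.55 pos [ 0.5121 -0.1539  0.0965] toolx [ 0. -0. -1.] yhead -0.122 q [-0.34  0.15  2.05  0.    0.94 -0.22] F [ 0.81 -0.26 -2.75] w 0.567
shift cm [ 0.22  0.02 -0.08]
turn about tool x: -0.001
level turn (tool axes) [ 0.  0. -0.]
rail force -0.15901838772945184 -0.8360197529737059
```

arm_command(
  series=[
    [[0,0,0,0.15,0,0,0],[0,0,0,0,0,0,0]],
  ],
)

```text
time: 14.75
tool_pos: [0.5123, -0.154, 0.0967]
tcp_rot: [1.299, 1.148, -1.298]
wrist_force: [0.5, -0.3, -3.3]
width: 0.569
```

```bash
cat >> h.py <<'E'
def feel(bot):
    s=bot.read_state(); f=s["wrist_force"]; tc=torail(s["tool_pos"][:2])*1000
    M=R.from_rotvec(s["tcp_rot"]).as_matrix()
    print("t %.2f z %.2f mm  rail %.2f %.2f  F along %.2f side(w) %.2f up %.2f"%(s["time"],s["tool_pos"][2]*1000,tc[0],tc[1],f[:2]@u,f[:2]@w,f[2]),"w",round(s["width"],3),"tilt",np.round(M[:,0],4), "tq",np.round(s["torque"],2))
E
python3 -c "
from h import *; from workcell import bot
feel(bot)"
```

```text
t 14.75 z 96.70 mm  rail 39.20 1.01  F along -0.21 side(w) -0.50 up -3.27 w 0.569 tilt [ 6.e-04 -2.e-04 -1.e+00] tq [-0.07 -0.01 -0.  ]
```

arm_command(
  series=[
    [[0,0,0,0.2,0,0,0],[0,0,0,0,0,0,0]],
  ],
)

```text
time: 14.95
tool_pos: [0.5125, -0.154, 0.0969]
tcp_rot: [1.298, 1.148, -1.298]
wrist_force: [0.5, -0.4, -3.4]
width: 0.565
```

```bash
python3 -c "
from h import *; from workcell import bot
feel(bot)"
```

```text
t 14.95 z 96.88 mm  rail 39.19 0.81  F along -0.34 side(w) -0.57 up -3.35 w 0.565 tilt [ 6.e-04 -4.e-04 -1.e+00] tq [-0.02 -0.01  0.02]
```

arm_command(
  series=[
    [[0,0,0,0.2,0,0,0]],
  ],
)

```text
time: 15.05
tool_pos: [0.5127, -0.1541, 0.0967]
tcp_rot: [1.298, 1.148, -1.298]
wrist_force: [-9.8, 2.7, 22.9]
width: 0.567
```

```bash
python3 -c "
from h import *; from workcell import bot
feel(bot); bot.read_camera('side'); feel(bot)"
```

```text
t 15.05 z 96.67 mm  rail 39.15 0.59  F along 1.53 side(w) 10.09 up 22.93 w 0.567 tilt [ 6.e-04 -4.e-04 -1.e+00] tq [ 0.52  1.41 -0.01]
t 15.10 z 96.78 mm  rail 39.14 0.61  F along 1.42 side(w) 7.20 up 13.80 w 0.567 tilt [ 5.e-04 -4.e-04 -1.e+00] tq [ 0.39  1.07 -0.02]
```

Contact: 23 N up and 10 N toward +w, so the barrel bears mostly on the -w side. I'll ease off and feel sideways.

arm_command(
  series=[
    [[0,0,0,-0.1,-0.15,0,0]],
  ],
)

```text
time: 15.2
tool_pos: [0.5116, -0.154, 0.098]
tcp_rot: [1.299, 1.147, -1.297]
wrist_force: [0.3, -0.6, -3.2]
width: 0.567
```

```bash
python3 -c "
from h import *; from workcell import bot
feel(bot); bot.read_camera('side'); feel(bot)"
```

```text
t 15.20 z 98.05 mm  rail 39.11 1.66  F along -0.56 side(w) -0.36 up -3.24 w 0.567 tilt [ 1.6e-03 -8.0e-04 -1.0e+00] tq [-0.07 -0.04 -0.09]
t 15.25 z 98.07 mm  rail 39.11 1.80  F along 0.26 side(w) -0.70 up -2.59 w 0.564 tilt [ 1.7e-03 -8.0e-04 -1.0e+00] tq [ 0.03 -0.03 -0.01]
```

arm_command(
  series=[
    [[0,0,0,0.05,-0.1,0,0]],
  ],
)

```text
time: 15.35
tool_pos: [0.5106, -0.1539, 0.0971]
tcp_rot: [1.299, 1.147, -1.297]
wrist_force: [1.4, -0.4, -3.0]
width: 0.565
```

```bash
python3 -c "
from h import *; from workcell import bot
feel(bot); bot.read_camera('side'); feel(bot)"
```

```text
t 15.35 z 97.12 mm  rail 39.11 2.72  F along -0.20 side(w) -1.40 up -2.97 w 0.565 tilt [ 2.1e-03 -9.0e-04 -1.0e+00] tq [-0.04  0.02  0.01]
t 15.40 z 96.83 mm  rail 39.17 3.19  F along 0.57 side(w) 0.80 up -2.99 w 0.568 tilt [ 1.2e-03 -6.0e-04 -1.0e+00] tq [ 0.    0.04 -0.01]
```

arm_command(
  series=[
    [[0,0,0,0.2,0,0,0]],
  ],
)

```text
time: 15.5
tool_pos: [0.5103, -0.1538, 0.0946]
tcp_rot: [1.299, 1.147, -1.297]
wrist_force: [0.7, 1.1, 12.0]
width: 0.565
```

```bash
python3 -c "
from h import *; from workcell import bot
feel(bot); bot.read_camera('side'); feel(bot)"
```

```text
t 15.50 z 94.57 mm  rail 39.15 3.03  F along 1.22 side(w) -0.57 up 11.97 w 0.565 tilt [ 1.6e-03 -7.0e-04 -1.0e+00] tq [0.17 0.15 0.02]
t 15.55 z 94.69 mm  rail 39.16 2.99  F along 0.09 side(w) 0.09 up -2.19 w 0.566 tilt [ 1.4e-03 -6.0e-04 -1.0e+00] tq [-0.01 -0.04  0.04]
```

At lateral 3.0 mm the barrel goes down to 94.6 mm, the expected seat height, with almost no side force. Now I'll feel the other side.

arm_command(
  series=[
    [[0,0,0,0,-0.1,0,0]],
  ],
)

```text
time: 15.65
tool_pos: [0.5102, -0.1538, 0.0947]
tcp_rot: [1.3, 1.146, -1.296]
wrist_force: [2.6, 0.2, -2.8]
width: 0.563
```

```bash
python3 -c "
from h import *; from workcell import bot
feel(bot); bot.read_camera('side'); feel(bot)"
```

```text
t 15.65 z 94.74 mm  rail 39.14 3.07  F along 0.55 side(w) -2.57 up -2.84 w 0.563 tilt [ 3.3e-03 -9.0e-04 -1.0e+00] tq [ 0.02 -0.53  0.07]
t 15.70 z 94.77 mm  rail 39.12 3.05  F along -0.00 side(w) -3.55 up -2.61 w 0.572 tilt [ 3.6e-03 -9.0e-04 -1.0e+00] tq [-0.02 -0.47  0.01]
```

arm_command(
  series=[
    [[0,0,0,0,0.2,0,0]],
  ],
)

```text
time: 15.8
tool_pos: [0.5105, -0.1538, 0.0946]
tcp_rot: [1.298, 1.149, -1.299]
wrist_force: [-10.7, 0.3, 10.1]
width: 0.567
```

```bash
python3 -c "
from h import *; from workcell import bot
feel(bot); bot.read_camera('side'); feel(bot)"
```

```text
t 15.80 z 94.65 mm  rail 39.14 2.73  F along -1.03 side(w) 10.63 up 10.09 w 0.567 tilt [-6.e-04 -3.e-04 -1.e+00] tq [0.12 1.7  0.03]
t 15.85 z 94.70 mm  rail 39.13 2.78  F along -0.33 side(w) 5.50 up 5.04 w 0.563 tilt [-1.2e-03 -2.0e-04 -1.0e+00] tq [0.09 0.92 0.03]
```

Both sides are felt: the barrel is confined between lateral 2.7 and 3.1 mm. Now press with a small centring correction.

arm_command(
  series=[
    [[0,0,-0.001,0.1,-0.07,0,0]],
  ],
)

```text
time: 15.95
tool_pos: [0.5103, -0.1538, 0.0946]
tcp_rot: [1.297, 1.15, -1.299]
wrist_force: [1.3, 2.7, 7.2]
width: 0.566
```

```bash
python3 -c "
from h import *; from workcell import bot
feel(bot)
for i in range(4): bot.read_camera('side'); feel(bot)"
```

```text
t 15.95 z 94.63 mm  rail 39.10 2.94  F along 2.88 side(w) -1.00 up 7.15 w 0.566 tilt [-1.3e-03 -2.0e-04 -1.0e+00] tq [ 0.27 -0.36  0.05]
t 16.00 z 94.67 mm  rail 39.13 2.88  F along 0.84 side(w) 1.24 up 3.95 w 0.568 tilt [-1.2e-03 -2.0e-04 -1.0e+00] tq [0.26 0.11 0.04]
t 16.05 z 94.66 mm  rail 39.12 2.86  F along 0.78 side(w) 0.94 up 3.86 w 0.569 tilt [-1.1e-03 -3.0e-04 -1.0e+00] tq [0.2  0.11 0.02]
t 16.10 z 94.64 mm  rail 39.11 2.88  F along 0.45 side(w) 2.23 up 5.50 w 0.564 tilt [-1.2e-03 -3.0e-04 -1.0e+00] tq [ 0.15  0.2  -0.02]
t 16.15 z 94.62 mm  rail 39.10 2.91  F along 0.67 side(w) 1.40 up 5.70 w 0.566 tilt [-1.2e-03 -3.0e-04 -1.0e+00] tq [0.17 0.11 0.04]
```

arm_command(
  series=[
    [[0,0,-0.001,0.18,-0.02,0,0]],
  ],
)

```text
time: 16.25
tool_pos: [0.5105, -0.1538, 0.0946]
tcp_rot: [1.297, 1.151, -1.3]
wrist_force: [-8.2, 3.2, 17.7]
width: 0.562
```

```bash
python3 -c "
from h import *; from workcell import bot
feel(bot)
for i in range(8): bot.read_camera('side'); feel(bot)"
```

```text
t 16.25 z 94.57 mm  rail 39.10 2.78  F along 2.14 side(w) 8.49 up 17.73 w 0.562 tilt [-2.2e-03 -1.0e-04 -1.0e+00] tq [ 0.47  1.08 -0.02]
t 16.30 z 94.59 mm  rail 39.08 2.83  F along 1.55 side(w) 5.38 up 11.38 w 0.563 tilt [-2.4e-03 -1.0e-04 -1.0e+00] tq [0.36 0.64 0.08]
t 16.35 z 94.57 mm  rail 39.11 2.83  F along 1.86 side(w) 6.34 up 11.80 w 0.57 tilt [-2.3e-03 -2.0e-04 -1.0e+00] tq [0.34 0.73 0.03]
t 16.40 z 94.58 mm  rail 39.11 2.82  F along 1.74 side(w) 4.86 up 11.64 w 0.566 tilt [-2.1e-03 -2.0e-04 -1.0e+00] tq [0.28 0.69 0.01]
t 16.45 z 94.60 mm  rail 39.09 2.81  F along 1.22 side(w) 4.94 up 11.98 w 0.566 tilt [-2.e-03 -2.e-04 -1.e+00] tq [ 0.39  0.71 -0.02]
t 16.50 z 94.57 mm  rail 39.10 2.81  F along 2.04 side(w) 5.17 up 11.68 w 0.562 tilt [-2.1e-03 -2.0e-04 -1.0e+00] tq [ 0.33  0.69 -0.  ]
t 16.55 z 94.62 mm  rail 39.09 2.81  F along 1.17 side(w) 5.36 up 11.14 w 0.564 tilt [-2.e-03 -2.e-04 -1.e+00] tq [ 0.31  0.64 -0.03]
t 16.60 z 94.57 mm  rail 39.12 2.83  F along 1.02 side(w) 5.13 up 11.22 w 0.563 tilt [-2.1e-03 -2.0e-04 -1.0e+00] tq [0.34 0.63 0.06]
t 16.65 z 94.56 mm  rail 39.11 2.83  F along 0.74 side(w) 5.34 up 11.59 w 0.564 tilt [-2.1e-03 -2.0e-04 -1.0e+00] tq [0.35 0.66 0.02]
```

arm_command(
  series=[
    [[0,0,0.002,0.2,-0.1,0,0]],
  ],
)

```text
time: 16.75
tool_pos: [0.5103, -0.1539, 0.0946]
tcp_rot: [1.298, 1.148, -1.297]
wrist_force: [-2.0, 2.4, 11.6]
width: 0.565
```

```bash
python3 -c "
from h import *; from workcell import bot
feel(bot)
for i in range(6): bot.read_camera('side'); feel(bot)"
```

```text
t 16.75 z 94.56 mm  rail 39.08 2.94  F along 2.18 side(w) 2.33 up 11.63 w 0.565 tilt [ 1.4e-03 -7.0e-04 -1.0e+00] tq [0.39 0.55 0.  ]
t 16.80 z 94.60 mm  rail 39.11 2.92  F along 1.25 side(w) 2.67 up 10.29 w 0.567 tilt [ 1.8e-03 -7.0e-04 -1.0e+00] tq [ 0.46  0.61 -0.01]
t 16.85 z 94.58 mm  rail 39.11 2.94  F along 1.84 side(w) 3.04 up 11.25 w 0.57 tilt [ 1.6e-03 -7.0e-04 -1.0e+00] tq [0.41 0.59 0.04]
t 16.90 z 94.59 mm  rail 39.10 2.93  F along 1.55 side(w) 3.69 up 12.04 w 0.57 tilt [ 1.5e-03 -7.0e-04 -1.0e+00] tq [0.42 0.6  0.05]
t 16.95 z 94.58 mm  rail 39.09 2.95  F along 1.23 side(w) 3.54 up 12.61 w 0.568 tilt [ 1.5e-03 -7.0e-04 -1.0e+00] tq [0.33 0.59 0.07]
t 17.00 z 94.59 mm  rail 39.10 2.92  F along 2.18 side(w) 4.09 up 11.41 w 0.569 tilt [ 1.5e-03 -7.0e-04 -1.0e+00] tq [0.36 0.61 0.04]
t 17.05 z 94.59 mm  rail 39.10 2.92  F along 2.06 side(w) 2.99 up 11.65 w 0.567 tilt [ 1.4e-03 -7.0e-04 -1.0e+00] tq [0.37 0.61 0.03]
```

arm_command(
  series=[
    [[0,0,-0.001,0.22,-0.15,-0.02,0]],
  ],
)

```text
time: 17.15
tool_pos: [0.5103, -0.1538, 0.0946]
tcp_rot: [1.299, 1.146, -1.296]
wrist_force: [-1.5, 1.8, 11.8]
width: 0.568
```

```bash
python3 -c "
from h import *; from workcell import bot
feel(bot)
for i in range(6): bot.read_camera('side'); feel(bot)"
```

```text
t 17.15 z 94.58 mm  rail 39.12 2.99  F along 1.59 side(w) 1.71 up 11.79 w 0.568 tilt [ 0.003  -0.0013 -1.    ] tq [0.23 0.42 0.01]
t 17.20 z 94.59 mm  rail 39.11 2.99  F along 0.28 side(w) 2.26 up 10.63 w 0.564 tilt [ 0.0031 -0.0014 -1.    ] tq [0.28 0.48 0.04]
t 17.25 z 94.59 mm  rail 39.10 2.98  F along 1.73 side(w) 1.47 up 10.56 w 0.573 tilt [ 0.0031 -0.0014 -1.    ] tq [0.28 0.53 0.01]
t 17.30 z 94.58 mm  rail 39.09 2.98  F along 2.16 side(w) 2.74 up 11.14 w 0.568 tilt [ 0.003  -0.0013 -1.    ] tq [0.32 0.52 0.03]
t 17.35 z 94.61 mm  rail 39.12 2.97  F along 0.57 side(w) 2.75 up 11.41 w 0.569 tilt [ 0.003  -0.0014 -1.    ] tq [0.32 0.52 0.01]
t 17.40 z 94.60 mm  rail 39.09 2.98  F along 0.86 side(w) 1.44 up 11.65 w 0.566 tilt [ 0.003  -0.0014 -1.    ] tq [0.29 0.53 0.07]
t 17.45 z 94.59 mm  rail 39.12 2.97  F along 1.25 side(w) 2.35 up 11.18 w 0.562 tilt [ 0.003  -0.0013 -1.    ] tq [0.26 0.51 0.03]
```

arm_command(
  series=[
    [[0,0,0,0.27,-0.2,-0.02,0]],
  ],
)

```text
time: 17.55
tool_pos: [0.5102, -0.1538, 0.0946]
tcp_rot: [1.3, 1.143, -1.294]
wrist_force: [-2.4, 1.9, 15.1]
width: 0.566
```

```bash
python3 -c "
from h import *; from workcell import bot
feel(bot)
for n in ('wrist','scene','side'):
    ci=bot.camera_info(n);p,d=bot.read_camera(n); cv2.imwrite(f'pics/{n}20.png',p if n=='wrist' else cv2.resize(p[170:310,170:310] if n=='scene' else p[120:260,240:380],(600,600),interpolation=cv2.INTER_CUBIC)); feel(bot)
"
```

```text
t 17.55 z 94.56 mm  rail 39.12 3.05  F along 1.55 side(w) 2.63 up 15.11 w 0.566 tilt [ 0.0063 -0.0022 -1.    ] tq [0.42 0.58 0.04]
t 17.60 z 94.57 mm  rail 39.10 3.05  F along 1.66 side(w) 1.97 up 11.88 w 0.568 tilt [ 0.0067 -0.0023 -1.    ] tq [0.34 0.53 0.02]
t 17.65 z 94.57 mm  rail 39.10 3.04  F along 2.85 side(w) 2.16 up 13.12 w 0.568 tilt [ 0.0066 -0.0023 -1.    ] tq [0.37 0.52 0.03]
t 17.70 z 94.60 mm  rail 39.09 3.03  F along 2.35 side(w) 1.07 up 12.35 w 0.566 tilt [ 0.0066 -0.0023 -1.    ] tq [0.25 0.5  0.02]
```

View pics/wrist20.png

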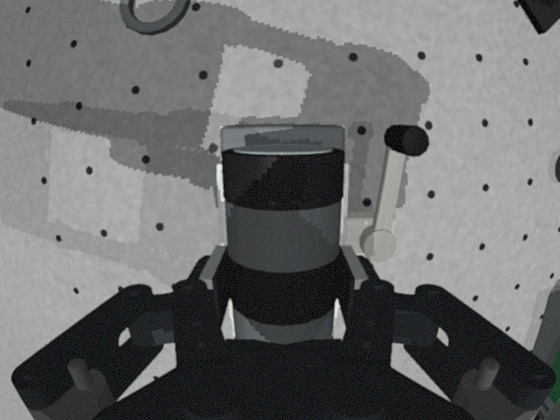

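View pics/side20.png

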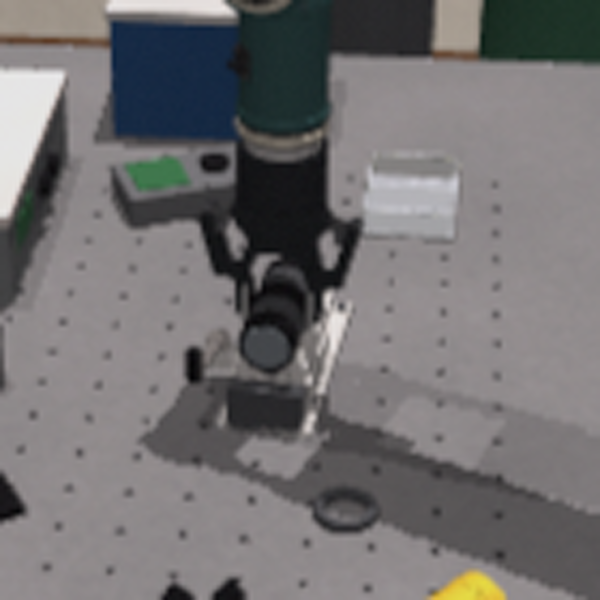

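View pics/scene20.png

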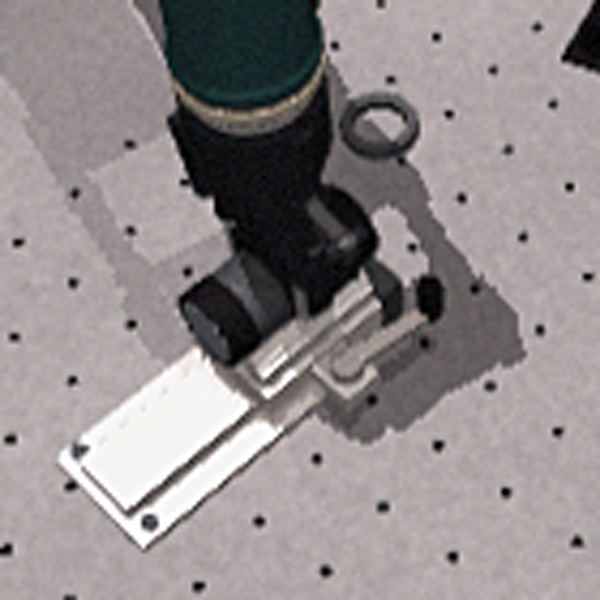

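The barrel lies in the V, aligned with the stop in the wrist view: barrel columns 222–344, stop 221–345. Readings are steady at 12–13 N up (about 15 N on the V with the weight) and 1–2 N sideways. One last check of lever and heading, then hand in.

```bash
python3 -c "
from h import *; from workcell import bot
ci=bot.camera_info('wrist');K,E=ci['K'],ci['extrinsics']
a=torail(onz(K,E,378,243,.053));b=torail(onz(K,E,412,141,.074));print(a,b,'lever',np.arctan2(b[0]-a[0],-(b[1]-a[1])))
plan(bot,rail(.040,.003),.0946,RY-np.pi/2); feel(bot)
l=onz(K,E,222,128,.045);r=onz(K,E,344,128,.045);print('stop edge heading',np.arctan2(*(r-l)[::-1]),torail((l+r)/2))
"
```

```text
[ 0.03970407 -0.0509983 ] [ 0.09727225 -0.05723949] lever 1.4628043363997172
t 17.7 pos [ 0.5102 -0.1538  0.0946] toolx [ 0.007 -0.002 -1.   ] yhead -0.121 q [-0.34  0.15  2.06  0.    0.93 -0.22] F [-0.77  2.46 12.35] w 0.566
shift cm [-0.    0.   -0.09]
turn about tool x: 0.0
level turn (tool axes) [ 0.     0.001 -0.007]
t 17.70 z 94.60 mm  rail 39.09 3.03  F along 2.35 side(w) 1.07 up 12.35 w 0.566 tilt [ 0.0066 -0.0023 -1.    ] tq [0.25 0.5  0.02]
stop edge heading -0.12065810303535995 [0.10116579 0.0015384 ]
```

```bash
python3 -c "
from workcell import bot
print(bot.finish_job()); s=bot.read_state(); print(s['time'],s['wrist_force'],s['tool_pos'])"
```

```text
the job is handed in; nothing more can be done
None
the job is handed in; nothing more can be done
```

I handed the job in at about 17.7 s with the barrel still gripped and pressed down in the V; no verdict was reported.

- **Carriage:** I pushed it home with closed fingers. The force rose to 21 N at the stop, and the wrist view shows its front touching the stop. The first part of the push rode up the rear face, so I backed off, lowered the fingers and pushed on.
- **Lever:** I swung it round by the knob until it met its hard end at 16 N. It measured 1.48 rad afterwards and 1.46 rad at the end.
- **Barrel:** I gripped it at 50 N and laid it in the V. The first touch bore on one side only, so I felt both sides and re-centred it.
- **Last readings:**
  - The wrist read about 12 N up, which is about 15 N on the V with the barrel's weight, with about 1 to 2 N sideways.
  - The implied seat height is about 0.3 mm above nominal.
  - The grip is about 1 mm short of the V's middle along it, and the heading matches the stop edge.

**Disagreement:** the V's centre felt 1 to 2 mm further sideways than the camera put it. I went by the feel.

**Not measured:** I only inferred the force on each side of the V from the wrist force. I also saw no bystander being touched, but did not measure them again at the end.

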